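# Make up a sanding drum on its upright arbor

### The arm

A 6-joint arm with a two-finger parallel gripper is mounted at the origin on the work surface. World frame = base frame: x ahead of the robot, y to its left, z up, the work surface at z = 0. Lengths are in mm, angles in rad, forces in N, time in s.
With the tool pointing down it reaches from about 250 to 725 mm from the base axis. Payload 9.7 kg.
Tool frame: the origin (TCP) lies midway between the tips of the shut fingers; the grasp point (between the pads) lies 19 mm behind it; x points along the fingers, z is the direction in which the jaws open and shut, and the axes are right-handed (so a half turn about x gives the same grasp; the last joint's range is limited). The gripper opens to 85 mm and grips with 20 to 120 N. Pads are 22 mm wide; open, the fingers measure 114 mm over their backs; the gripper's body (76 mm by 85 mm) begins 54 mm behind the grasp point. The pads swing forward as they close: fully open they stand 13 mm farther back than shut.
Start: joints at [-1.319, 0.087, 0.176, 1.66, 0, 1.571], TCP at [137.029, -532.654, 231.284] pointing down, gripper open.
Joint ranges: [-3.13, 3.13], [-0.85, 1.81], [-1.15, 1.24], [-2.2, 2.28], [-1.44, 1.52], [-3.14, 3.14]. Speed limits (rad/s): [2.22, 2.22, 2.57, 3.14, 3.14, 3.14].

### API

Orientations are given as [roll, pitch, yaw] about the fixed x, y, z axes, in that order (R = Rz(yaw) Ry(pitch) Rx(roll)).
In Python, from workcell import r gives the robot as it stands. The module is installed in compiled form; this text tells all that it offers.
- The arm moves only by the tool drive_tool, never from a script. Its argument "steps" is a list of rows, each an object of numbers: "dx", "dy", "dz": the shift along the world's x, y, z in units of 50 mm (1.0 is 50 mm); "twist": the turn about the world's z in units of 6 degrees (1.0 is 6 degrees). A call has exactly 8 rows; each row shifts and turns the commanded pose from where the row before left it; what a row does not reach is not made up. A row lasts 1/8 s, in which the tool goes at most 62.5 mm and 10.7 degrees, less where a joint would pass 70% of its speed; a pose out of reach is approached as far as the arm can. A call is refused whole if a number of a shift passes 1 or a number of a turn 1, either way. A call with a gripper value outside its range is refused whole. "grip" is the closure, from 0 (fully open) to 1 (shut), set as the call begins (left out, the last holds). The fingers move at their own pace and stop on an object; "newtons" is the grip in N (left out, the last holds). Time passes only in rows, so rows that do not move let the fingers close, or fill a call up. It gives the time, the measured TCP pose, the force and the opening at its end, in the units of the state.
- r.sense(): the state, without advancing time (a new reading comes with each control period).
- r.snapshot(name): name is "scene" or "top"; returns a dict with "pixels" (420x560x3 uint8, blue, green, red), "K" (3x3 intrinsics, pixels), "k1" (the pictures are not rectified: a ray, as slopes to the right and down, at radius r is drawn at 1 + k1 r^2 times it, then the intrinsics apply), "xyz" and "orientation" of the camera in the world. Camera axes: x right, y down, z forward; pixel columns grow to the right and rows downward; lengths in mm; the calibration is good to about 2 mm. A picture is of the moment at which its call begins. There is no depth.
- r.hand_in(): hands the job in, once; it reports no verdict.
Trained networks look in a picture, given as the dict that the camera call returned (one of the last four; its "shot" number tells which), for a name from the list of things; names that differ only in an ending like _2 or _b are one class to them, and where a whole thing is asked for, a point or a joint stands for the part that bears it (a point fixed in the world has none). Each returns a list of dicts, best first, with "p" (0 to 1); they miss things now and then, are a little off and sometimes report something else, mostly with a low value. They report only what shows in the picture. A call takes as long as a camera call. They do not tell look-alikes from the thing itself.
- r.find_in(picture, label): "centre" ([x, y, z] in mm, in world coordinates, good to about 4 mm: the middle of the surface that is visible of it).
- r.regions_of(picture, label): "pixels" (420x560 bool, what is visible of it).
The state is a dict: "time_s": time; "joint_positions": joint angles; "qvel": joint speeds; "joint_efforts": joint torques, N m; "eef_pos": TCP position; "eef_rot": TCP orientation; "wrist_force": force on the tool from outside, world axes, zero at the start; "torque": the same for the moment, N m; "grip_width": opening from 0.0 (shut) to 1.0 (fully open).
Only numpy, scipy, OpenCV 4.12 (cv2) and the standard library are available. Lean on these libraries where they do the work, as an engineer would, in place of code of your own. Each camera call takes 0.05 s, during which the arm holds its last target.

### The job

Make up the sanding drum on the steel arbor that stands upright in the wooden block, threading the parts over it from the bottom up in this order: the square plate, the black rubber drum, the brown sleeve round the drum, the flat round washer, and last the stepped brass knob as a cap on the arbor's end. Each part must be let down fully onto what is below it before the next is added, and all must end level and at rest. Do not knock over the glue bottle or the tin.

Things in the scene. Friction and masses are not known exactly. Their poses are not given: they have to be found in the camera images.
- arbor_seat (a point): The steel arbor: an upright round post 12 mm in diameter, tapering to 6 mm over its top 6 mm, that stands in the middle of a fixed wooden block 100 x 100 x 30 mm high. This point is on the post's axis at the height of the block's top face, 30 mm above the bench; the post rises 60 mm above this point (its end is 90 mm above the bench). z is up; x and y run along the block's sides.
- plate_mid (a point): Loose square aluminium plate, 58 x 58 mm, 12 mm thick, lying flat, with an 18 mm round hole right through its middle. The point is its centre, half-way up (6 mm above its underside); x and y run square to its sides, z is up.
- drum_mid (a point): Loose black rubber drum: a thick-walled cylinder 40 mm in diameter and 28 mm high, standing upright, with an 18 mm hole right through along its axis. The point is its centre, half-way up (14 mm above its underside); z is its axis.
- sleeve_mid (a point): Loose brown sanding sleeve: a stiff thin-walled tube open at both ends, 56 mm outer and 49 mm inner diameter, 25 mm high, standing upright. The point is its centre, half-way up (12.5 mm above its underside); z is its axis. It goes over the drum with 4.5 mm to spare all round and is 3 mm shorter than the drum.
- washer_mid (a point): Loose flat round steel washer, 52 mm in diameter, 10 mm thick, lying flat, with an 18 mm hole through its middle. The point is its centre, half-way up (5 mm above its underside); z is its axis.
- knob_mid (a point): Loose stepped brass knob, 34 mm high in all, standing upright: a round base 40 mm in diameter and 18 mm high, with a round stem 20 mm in diameter and 16 mm high on top of it to hold it by. A blind hole 18 mm in diameter and 14 mm deep opens at its underside. The point is its centre, half-way up (17 mm above its underside, just below the top of the base); z is its axis.
- rack: Bystander: a fixed light wooden block 100 x 100 x 25 mm with five short cutter bits standing in it, 47 mm high in all. Origin at the centre of its underside. Not part of the job.
- glue: Bystander: a loose white glue bottle, 56 mm in diameter, 130 mm high, with an orange cap, standing upright. Origin at the centre of its underside, z up.
- tin: Bystander: a loose grey tin, 70 mm in diameter, 65 mm high, standing upright. Origin at the centre of its underside, z up.
Things that resemble listed ones, but are neither listed nor needed, are in the scene too. Leave any purple or red look-alike of the part that bears plate_mid alone.

How it is judged:
By the outcome, as a careful person would: the job done as asked, in the order asked, and still so for the second after the job is handed in, with the robot touching nothing.
It also fails if it takes over 120 s, if anything falls off the work surface, if the arm or the gripper's body presses on something with over 40 N, if the wrist force passes 120 N, or if a joint passes its speed limit or range.

## Working session

There is one attempt and no reset: what is moved stays moved. The work goes in short steps, Python scripts to look and compute and a tool call to move; the robot and the scene stay as the last step left them, time stands still between calls to the robot, and variables do not carry over. Pictures are saved under pics/ and viewed, and the job is handed in when it is done.

Besides the shell and the picture viewer there is one more tool, called after "Call:" as name(argument=value, ...), one argument or row to a line, values as JSON. drive_tool: Moves the arm, as the interface text tells. Its arguments: {"type":"object","properties":{"steps":{"type":"array","items":{"type":"object","properties":{"dx":{"type":"number"},"dy":{"type":"number"},"dz":{"type":"number"},"twist":{"type":"number"}}}},"grip":{"type":"number"},"newtons":{"type":"number"}},"required":["steps"]}

```bash
mkdir -p pics
cat > h.py <<'E'
import numpy as np, cv2
from workcell import r
from scipy.spatial.transform import Rotation as R
def snap(n,f):
    p=r.snapshot(n); cv2.imwrite('pics/'+f,p['pixels']); return p
def rot(p):
    o=np.array(p['orientation'],float)
    return o if o.shape==(3,3) else R.from_euler('xyz',o).as_matrix()
def proj(p,X):
    c=(np.atleast_2d(X)-np.array(p['xyz']))@rot(p)
    s=c[:,:2]/c[:,2:]; r2=(s**2).sum(1,keepdims=True); s=s*(1+p['k1']*r2)
    K=np.array(p['K']); return s*[K[0,0],K[1,1]]+[K[0,2],K[1,2]]
def back(p,uv,z):
    K=np.array(p['K']); d=(np.atleast_2d(uv)-[K[0,2],K[1,2]])/[K[0,0],K[1,1]]
    s=d.copy()
    for _ in range(20): s=d/(1+p['k1']*(s**2).sum(1,keepdims=True))
    v=np.c_[s,np.ones(len(s))]@rot(p).T; o=np.array(p['xyz'])
    return o+v*((z-o[2])/v[:,2:])
E
python3 - <<'E'
from h import *
for n in ('top','scene'):
    p=snap(n,n+'0.png'); print(n,p['K'],p['k1'],p['xyz'],p['orientation'])
    for l in ['arbor_seat','plate_mid','drum_mid','sleeve_mid','washer_mid','knob_mid','rack','glue','tin']:
        print(l,[(round(d['p'],2),np.round(d['centre']).tolist(),np.round(proj(p,d['centre'])[0]).tolist()) for d in r.find_in(p,l)])
print(r.sense())
E
```

```text
top [[421.77125734   0.         278.81631042]
 [  0.         421.77125734 204.88692119]
 [  0.           0.           1.        ]] 0.01372447425058323 [ 541.95324172   79.4517637  1164.61236734] [-3.08382187 -0.02097111 -1.57037701]
arbor_seat [(0.64, [493.0, 181.0, 27.0], [232.0, 248.0])]
plate_mid [(0.96, [567.0, 508.0, 14.0], [111.0, 220.0]), (0.94, [653.0, 417.0, 11.0], [146.0, 188.0]), (0.68, [543.0, 393.0, 11.0], [154.0, 229.0])]
drum_mid [(0.62, [408.0, -360.0, 26.0], [433.0, 279.0])]
sleeve_mid [(0.64, [625.0, 15.0, 24.0], [294.0, 199.0])]
washer_mid [(0.6, [386.0, 339.0, 13.0], [173.0, 287.0])]
knob_mid [(0.63, [464.0, 12.0, 18.0], [295.0, 258.0])]
rack [(0.8, [556.0, -185.0, 22.0], [367.0, 224.0])]
glue [(0.83, [778.0, -95.0, 89.0], [338.0, 138.0])]
tin [(0.62, [788.0, 68.0, 70.0], [274.0, 135.0])]
scene [[505.94860597   0.         268.81452237]
 [  0.         505.94860597 209.96802301]
 [  0.           0.           1.        ]] -0.06929816269112951 [1188.92886541  384.13437184 1128.5770405 ] [-2.57502728  0.0035922   2.07440355]
arbor_seat [(0.81, [501.0, 184.0, 32.0], [33
[... 671 characters left out ...]
80.0])]
{'time_s': 1.0, 'joint_positions': array([-1.31899768e+00,  8.68790527e-02,  1.75895820e-01,  1.65978479e+00,
       -4.09797658e-05,  1.57081632e+00]), 'qvel': array([-6.90593590e-04, -3.74661275e-04, -8.95219353e-04,  4.21000045e-04,
        1.24906317e-05, -1.05281072e-03]), 'joint_efforts': array([ 8.56807419e-04, -5.20106542e+01,  4.64868844e+01,  1.54374444e-03,
       -3.94660765e-05, -1.07180654e-06]), 'eef_pos': array([ 137.01933654, -532.65986761,  231.29354533]), 'eef_rot': array([-0.96629406,  1.57074652, -2.28531173]), 'wrist_force': array([-0.7134303 , -0.16128787,  0.15057364]), 'torque': array([-0.00146664,  0.0081011 , -0.05926376]), 'grip_width': 0.9986483569321207}
```

View pics/top0.png

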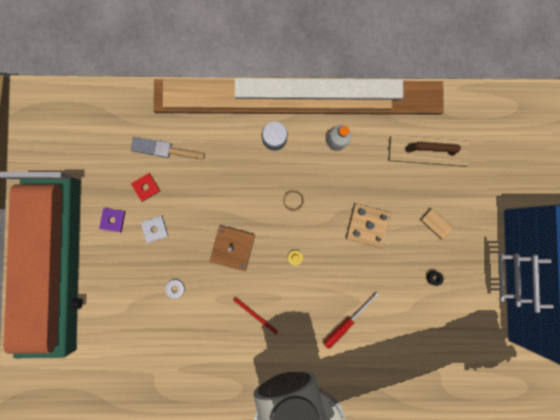

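View pics/scene0.png

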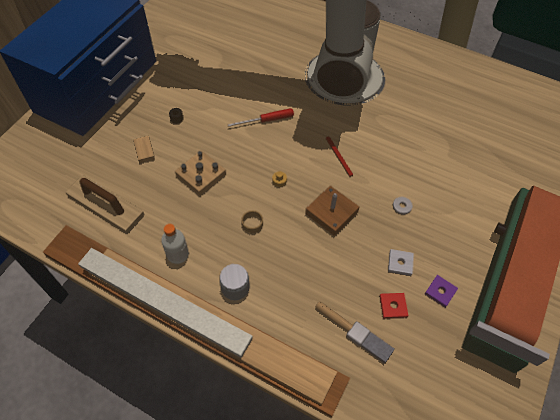

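The top view shows the aluminium plate at (154,229), with look-alikes in red (146,187) and purple (112,220). The washer is at (175,289), knob (295,258), sleeve (293,201), drum (435,278) and arbor block (232,248). Next I'll fit silhouettes of the known shapes to the masks.

```bash
cat >> h.py <<'E'
from scipy.optimize import least_squares
def cyl(rad,z0,z1):
    a=np.linspace(0,2*np.pi,48,endpoint=False); c=np.c_[rad*np.cos(a),rad*np.sin(a)]
    return np.r_[np.c_[c,0*a+z0],np.c_[c,0*a+z1]]
def box(w,z0,z1):
    return np.array([[x*w/2,y*w/2,z] for x in(-1,1) for y in(-1,1) for z in(z0,z1)])
M={'plate_mid':box(58,0,12),'drum_mid':cyl(20,0,28),'sleeve_mid':cyl(28,0,25),'washer_mid':cyl(26,0,10),
 'knob_mid':cyl(20,0,18),'arbor_seat':box(100,0,30),'tin':cyl(35,0,65)}
def T(X,q):
    c,s=np.cos(q[2]),np.sin(q[2]); return np.c_[X[:,0]*c-X[:,1]*s+q[0],X[:,0]*s+X[:,1]*c+q[1],X[:,2]]
def hull_draw(img,p,X,col,sc=1,off=(0,0)):
    h=cv2.convexHull(((proj(p,X)-off)*sc).astype(np.float32)); cv2.polylines(img,[np.int32(np.round(h))],True,col,1)
E
cat > m.py <<'E'
from h import *
import pickle
xy={'plate_mid':(545,394),'drum_mid':(414,-361),'sleeve_mid':(625,16),'washer_mid':(385,338),'knob_mid':(471,14),'arbor_seat':(497,182)}
out={}
for n in('top','scene'):
    p=r.snapshot(n); out[n]=[p,{}]
    for l in xy:
        best=None
        c=proj(p,[[*xy[l],15]])[0]
        for d in r.regions_of(p,l):
            m=d['pixels']; ys,xs=np.nonzero(m)
            if len(xs)==0: continue
            e=np.hypot(xs.mean()-c[0],ys.mean()-c[1])
            if e<15 and (best is None): best=m
        out[n][1][l]=best
        print(n,l,None if best is None else best.sum())
pickle.dump(out,open('m.pkl','wb'))
E
python3 m.py
python3 - <<'E'
from h import *
import pickle
o=pickle.load(open('m.pkl','rb'))
tiles=[]
for n in o:
    p,ms=o[n]; row=[]
    for l,m in ms.items():
        uv=proj(p,[[*{'plate_mid':(545,394),'drum_mid':(414,-361),'sleeve_mid':(625,16),'washer_mid':(385,338),'knob_mid':(471,14),'arbor_seat':(497,182)}[l],15]])[0].astype(int)
        x0,y0=uv-32; im=cv2.resize(p['pixels'][y0:y0+64,x0:x0+64],(256,256),interpolation=cv2.INTER_CUBIC)
        if m is not None:
            mm=cv2.resize(m[y0:y0+64,x0:x0+64].astype(np.uint8),(256,256),interpolation=cv2.INTER_NEAREST)
            cs,_=cv2.findContours(mm,0,2); cv2.drawContours(im,cs,-1,(0,255,0),1)
        row.append(im)
    tiles+= [np.hstack(row[:3]),np.hstack(row[3:])]
cv2.imwrite('pics/c1.png',np.vstack(tiles[:2])); cv2.imwrite('pics/c2.png',np.vstack(tiles[2:]))
E
```

```text
top plate_mid 459
top drum_mid 231
top sleeve_mid 103
top washer_mid 289
top knob_mid 174
top arbor_seat 1432
scene plate_mid 562
scene drum_mid 183
scene sleeve_mid 250
scene washer_mid 235
scene knob_mid 167
scene arbor_seat 1549
```

View pics/c1.png

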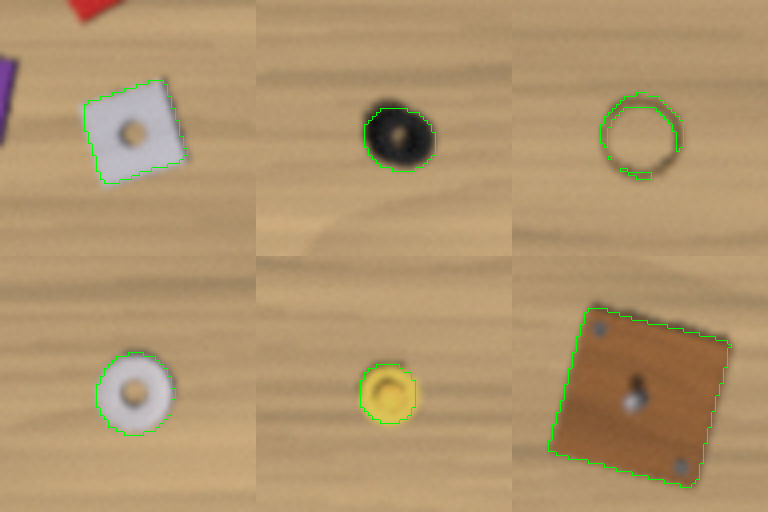

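View pics/c2.png

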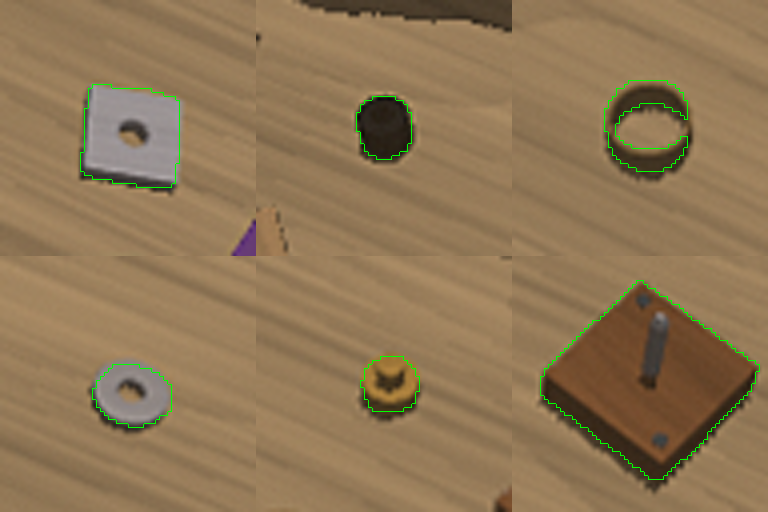

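```bash
cat > fit.py <<'E'
from h import *
from scipy.optimize import minimize
from scipy.ndimage import map_coordinates
def samp(img,uv):
    return np.stack([map_coordinates(img[:,:,k].astype(float),[uv[:,1],uv[:,0]],order=1) for k in range(3)],1)
def circ(rad,n=72):
    a=np.arange(n)*2*np.pi/n; return np.c_[np.cos(a),np.sin(a)]*rad
def sq(w,n=20):
    t=np.linspace(-.45,.45,n)*w; h=np.full(n,w/2); return np.r_[np.c_[t,h],np.c_[t,-h],np.c_[h,t],np.c_[-h,t]]
# outline lists: (shape fn, size, z)
O={'plate_mid':[(sq,58,12,1),(circ,9,12,.5)],'drum_mid':[(circ,20,28,1)],'sleeve_mid':[(circ,28,25,1),(circ,24.5,25,1)],
 'washer_mid':[(circ,26,10,1),(circ,9,10,.5)],'knob_mid':[(circ,20,18,1)],'arbor_seat':[(sq,100,30,1)]}
def score(p,l,q,z0=0,d=2.0):
    s=0
    for f,w,z,wt in O[l]:
        k=2*d if f is sq else d
        A=[]
        for ww in(w-k,w+k):
            c=f(ww); A.append(samp(p['pixels'],proj(p,T(np.c_[c,np.full(len(c),z+z0)],q))))
        D=(A[0]-A[1])
        s+=wt*np.mean(np.minimum(np.abs(D).sum(1),150))
    return s
def fit(p,l,q0,z0=0,rng=8,yaw=True):
    best=(-1,None); q0=np.array(q0,float)
    for dx in np.arange(-rng,rng+.1,2):
        for dy in np.arange(-rng,rng+.1,2):
            q=q0+[dx,dy,0]; s=score(p,l,q,z0)
            if s>best[0]: best=(s,q)
    sc=np.array([1,1,.03 if yaw else 0])
    f=lambda v:-score(p,l,best[1]+v*sc,z0)
    m=minimize(f,np.zeros(3),method='Nelder-Mead',options=dict(initial_simplex=np.array([[0,0,0],[1.5,0,0],[0,1.5,0],[0,0,1.5]])))
    return best[1]+m.x*sc,-m.fun
Q={'plate_mid':(545,394,.25),'drum_mid':(414,-361,0),'sleeve_mid':(625,16,0),'washer_mid':(385,338,0),'knob_mid':(471,14,0),'arbor_seat':(497,182,-.25)}
if __name__=='__main__':
    import pickle
    o=pickle.load(open('m.pkl','rb'))
    for l in Q:
        for n in o:
            p=o[n][0]
            q,s=fit(p,l,Q[l],rng=12,yaw=l in('plate_mid','arbor_seat')); print(l,n,np.round(q,2),round(s))
    for n in o:
        p=o[n][0]; row=[]
        for l in Q:
            q,s=fit(p,l,Q[l],rng=12,yaw=l in('plate_mid','arbor_seat'))
            x0,y0=proj(p,[[q[0],q[1],15]])[0].astype(int)-32
            im=cv2.resize(p['pixels'][y0:y0+64,x0:x0+64],(256,256),interpolation=cv2.INTER_CUBIC)
            for f,w,z,_ in O[l]:
                c=f(w); uv=(proj(p,T(np.c_[c,np.full(len(c),z)],q))-[x0,y0]+.5)*4-.5
                for u in uv: cv2.circle(im,tuple(np.int32(np.round(u))),0,(0,255,0),-1)
            row.append(im)
        cv2.imwrite('pics/f_%s.png'%n,np.vstack([np.hstack(row[:3]),np.hstack(row[3:])]))
E
python3 fit.py
```

```text
plate_mid top [5.4264e+02 3.9512e+02 3.0000e-01] 131
plate_mid scene [5.4193e+02 3.9602e+02 2.9000e-01] 175
drum_mid top [ 412.81 -363.13    0.  ] 123
drum_mid scene [ 411.89 -365.58    0.  ] 107
sleeve_mid top [616.36  18.58   0.  ] 117
sleeve_mid scene [621.67  17.32   0.  ] 225
washer_mid top [380.93 338.08   0.  ] 135
washer_mid scene [381.28 339.2    0.  ] 135
knob_mid top [465.29  11.69   0.  ] 71
knob_mid scene [479.52  19.66   0.  ] 103
arbor_seat top [ 4.9478e+02  1.7998e+02 -2.5000e-01] 80
arbor_seat scene [ 4.9184e+02  1.8257e+02 -2.5000e-01] 98
```

```bash
python3 -c "
import cv2,numpy as np
a=cv2.imread('pics/f_top.png');b=cv2.imread('pics/f_scene.png')
cv2.imwrite('pics/f.png',cv2.resize(np.vstack([a,b]),(450,600),interpolation=3))"
```

```text
(no output)
```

View pics/f_top.png

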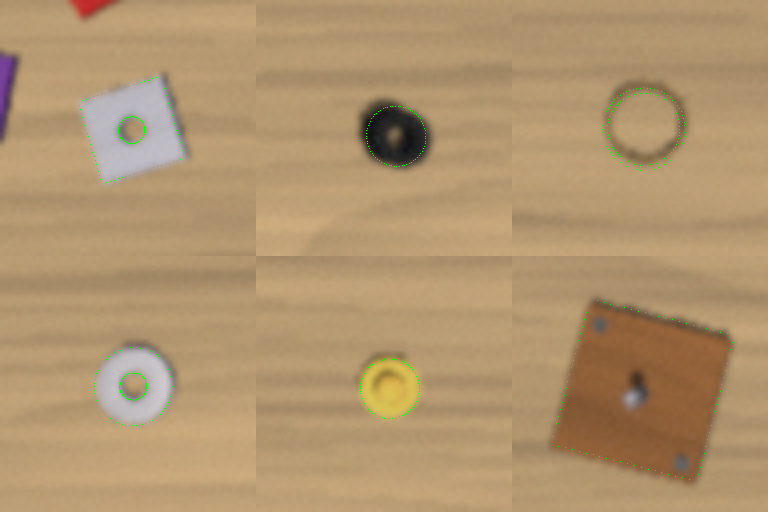

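View pics/f_scene.png

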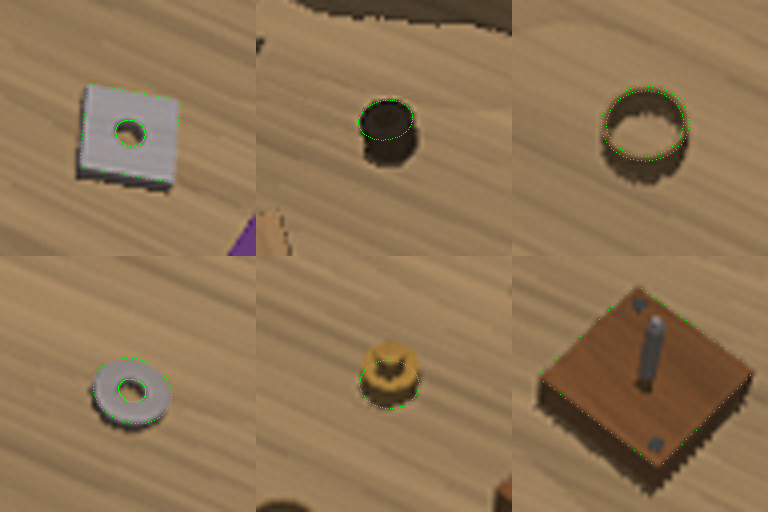

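Run:
```python
from fit import *
import pickle
o=pickle.load(open('m.pkl','rb'))
for l,q0 in (('knob_mid',(468,13,0)),('sleeve_mid',(621,17,0))):
    for n in o:
        for s0 in ((0,0),(3,0),(-3,0),(0,3)):
            print(l,n,np.round(fit(o[n][0],l,np.array(q0)+[*s0,0],rng=4,yaw=False)[0],1),fit(o[n][0],l,np.array(q0)+[*s0,0],rng=4,yaw=False)[1])
ims=[]
for n in o:
    p=o[n][0]
    for q in ((494.8,180,-.25),(491.8,182.6,-.25)):
        x0,y0=proj(p,[[493,181,60]])[0].astype(int)-16
        im=cv2.resize(p['pixels'][y0:y0+32,x0:x0+32],(384,384),interpolation=cv2.INTER_CUBIC)
        for rad,z in((6,30),(6,84),(3,90)):
            uv=(proj(p,T(np.c_[circ(rad),np.full(72,z)],q))-[x0,y0]+.5)*12-.5
            for u in uv: cv2.circle(im,tuple(np.int32(np.round(u))),0,(0,255,0),-1)
        ims.append(im)
cv2.imwrite('pics/arb.png',cv2.resize(np.vstack([np.hstack(ims[:2]),np.hstack(ims[2:])]),(600,600)))
```

```text
knob_mid top [465.3  11.7   0. ] 70.55278597479543
knob_mid top [465.3  11.7   0. ] 70.55278597992778
knob_mid top [465.3  11.7   0. ] 70.55278598359207
knob_mid top [465.3  11.7   0. ] 70.55278598896405
knob_mid scene [465.6  13.2   0. ] 71.00173290110848
knob_mid scene [465.6  13.2   0. ] 71.00173274358256
knob_mid scene [465.6  13.2   0. ] 71.00173289118284
knob_mid scene [465.6  13.2   0. ] 71.00173288718636
sleeve_mid top [616.4  18.6   0. ] 117.10767861227643
sleeve_mid top [616.4  18.6   0. ] 117.10767810441162
sleeve_mid top [616.4  18.6   0. ] 117.10767852837584
sleeve_mid top [616.4  18.6   0. ] 117.10767858758084
sleeve_mid scene [621.7  17.3   0. ] 224.9889907019275
sleeve_mid scene [621.7  17.3   0. ] 224.98899064207131
sleeve_mid scene [621.7  17.3   0. ] 224.98899064207131
sleeve_mid scene [621.7  17.3   0. ] 224.98899068968342
```

View pics/arb.png

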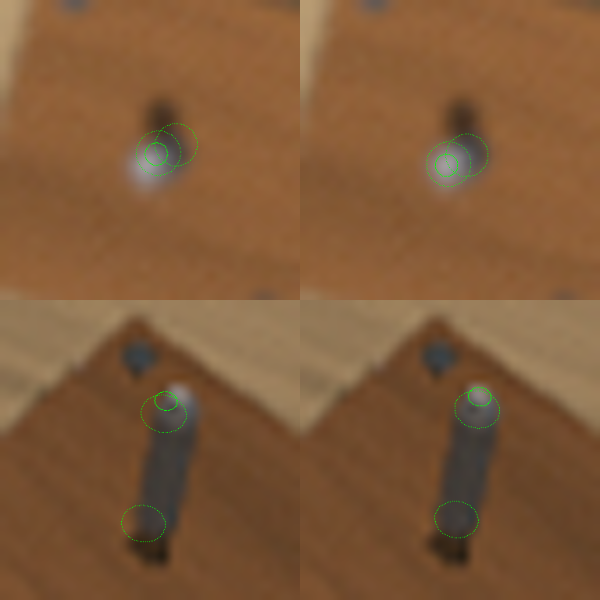

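```bash
cat >> h.py <<'E'
def st():
    s=r.sense(); Rm=R.from_euler('xyz',s['eef_rot']).as_matrix(); j=Rm[:,2]
    a=np.degrees(np.arctan2(j[1],j[0]))
    print('t %.2f'%s['time_s'],'tcp',np.round(s['eef_pos'],1),'jaw',round(a,2),'tilt',np.round(Rm[:,0],3),'F',np.round(s['wrist_force'],1),'g',round(s['grip_width'],3),'j',np.round(s['joint_positions'],2))
    return s
def go(x,y,z=None,jaw=None):
    s=st(); d=(np.array([x,y,z if z is not None else s['eef_pos'][2]])-s['eef_pos'])/50
    print('units',np.round(d,3))
    if jaw is not None:
        Rm=R.from_euler('xyz',s['eef_rot']).as_matrix(); a=np.degrees(np.arctan2(Rm[1,2],Rm[0,2]))
        e=(jaw-a+90)%180-90; print('twist units',round(e/6,2))
E
python3 -c "
from h import *
go(542,395.5,110,17+90)"
```

```text
t 1.70 tcp [ 137.  -532.6  231.3] jaw -75.57 tilt [-0.  0. -1.] F [-0.5 -0.1 -0.5] g 1.003 j [-1.32  0.09  0.18  1.66  0.    1.57]
units [ 8.099 18.563 -2.425]
twist units 0.43
```

Call:
drive_tool(
  steps=[
    {"dx": 0.4,"dy": 0.9,"twist": 0.8},
    {"dx": 0.4,"dy": 0.9,"twist": 0.8},
    {"dx": 0.4,"dy": 0.9,"twist": 0.8},
    {"dx": 0.4,"dy": 0.9,"twist": 0.8},
    {"dx": 0.4,"dy": 0.9,"twist": 0.8},
    {"dx": 0.4,"dy": 0.9,"twist": 0.8},
    {"dx": 0.4,"dy": 0.9,"twist": 0.8},
    {"dx": 0.4,"dy": 0.9,"twist": 0.8},
  ],
  grip=0.15,
  newtons=40,
)

```text
invalid input at $.steps[0]: expected keys dx, dy, dz, twist
```

```bash
python3 -c "
from h import *
go(542,395.5,110,17)"
```

```text
t 1.70 tcp [ 137.  -532.6  231.3] jaw -75.57 tilt [-0.  0. -1.] F [-0.5 -0.1 -0.5] g 1.003 j [-1.32  0.09  0.18  1.66  0.    1.57]
units [ 8.099 18.563 -2.425]
twist units -14.57
```

Call:
drive_tool(
  steps=[
    {"dx": 0.4,"dy": 0.9,"dz": 0,"twist": 0.8},
    {"dx": 0.4,"dy": 0.9,"dz": 0,"twist": 0.8},
    {"dx": 0.4,"dy": 0.9,"dz": 0,"twist": 0.8},
    {"dx": 0.4,"dy": 0.9,"dz": 0,"twist": 0.8},
    {"dx": 0.4,"dy": 0.9,"dz": 0,"twist": 0.8},
    {"dx": 0.4,"dy": 0.9,"dz": 0,"twist": 0.8},
    {"dx": 0.4,"dy": 0.9,"dz": 0,"twist": 0.8},
    {"dx": 0.4,"dy": 0.9,"dz": 0,"twist": 0.8},
  ],
  grip=0.15,
  newtons=40,
)

```text
time_s: 2.7
eef_pos: [297.3, -171.2, 231.5]
eef_rot: [0.175, 1.57, -0.472]
wrist_force: [0.4, -0.5, -0.2]
grip_width: 0.85
```

```bash
python3 -c "
from h import *
go(542,395.5,110,17)"
```

```text
t 2.70 tcp [ 297.3 -171.2  231.5] jaw -37.04 tilt [ 0.001 -0.    -1.   ] F [ 0.4 -0.5 -0.2] g 0.85 j [-0.52 -0.4  -0.25  1.72  0.    1.69]
units [ 4.893 11.334 -2.43 ]
twist units 9.01
```

Call:
drive_tool(
  steps=[
    {"dx": 0.42,"dy": 0.95,"dz": 0,"twist": 0.9},
    {"dx": 0.42,"dy": 0.95,"dz": 0,"twist": 0.9},
    {"dx": 0.42,"dy": 0.95,"dz": 0,"twist": 0.9},
    {"dx": 0.42,"dy": 0.95,"dz": 0,"twist": 0.9},
    {"dx": 0.42,"dy": 0.95,"dz": 0,"twist": 0.9},
    {"dx": 0.42,"dy": 0.95,"dz": 0,"twist": 0.9},
    {"dx": 0.42,"dy": 0.95,"dz": 0,"twist": 0.9},
    {"dx": 0.42,"dy": 0.95,"dz": 0,"twist": 0.9},
  ],
)

```text
time_s: 3.7
eef_pos: [465.5, 209.2, 231.4]
eef_rot: [0.024, 1.57, 0.132]
wrist_force: [1.2, -1.1, 0.5]
grip_width: 0.85
```

```bash
python3 -c "
from h import *
go(542,395.5,100,17)"
```

```text
t 3.70 tcp [465.5 209.2 231.4] jaw 6.22 tilt [ 0.  0. -1.] F [ 1.2 -1.1  0.5] g 0.85 j [ 0.42 -0.01  0.08  1.66 -0.    1.88]
units [ 1.53   3.727 -2.627]
twist units 1.8
```

Call:
drive_tool(
  steps=[
    {"dx": 0.3,"dy": 0.74,"dz": -0.3,"twist": 0.36},
    {"dx": 0.3,"dy": 0.74,"dz": -0.3,"twist": 0.36},
    {"dx": 0.3,"dy": 0.74,"dz": -0.3,"twist": 0.36},
    {"dx": 0.3,"dy": 0.74,"dz": -0.3,"twist": 0.36},
    {"dx": 0.3,"dy": 0.74,"dz": -0.3,"twist": 0.36},
    {"dx": 0,"dy": 0,"dz": -0.6,"twist": 0},
    {"dx": 0,"dy": 0,"dz": -0.5,"twist": 0},
    {"dx": 0,"dy": 0,"dz": 0,"twist": 0},
  ],
  grip=0.2,
)

```text
time_s: 4.7
eef_pos: [539.0, 391.7, 98.9]
eef_rot: [-2.805, 1.567, -2.511]
wrist_force: [-0.1, -0.1, 0.5]
grip_width: 0.802
```

```bash
python3 -c "
from h import *
go(542,395.5,0,17)
p=snap('top','t1.png');q=snap('scene','s1.png')
a=p['pixels'][150:290,60:250];b=q['pixels'][190:330,310:500]
cv2.imwrite('pics/a1.png',np.vstack([cv2.resize(a,None,fx=2.1,fy=2.1,interpolation=2),cv2.resize(b,None,fx=2.1,fy=2.1,interpolation=2)]))"
```

```text
t 4.70 tcp [539.  391.7  98.9] jaw 16.84 tilt [-0.003 -0.002 -1.   ] F [-0.1 -0.1  0.5] g 0.802 j [ 0.63  0.36  0.24  1.46 -0.    1.91]
units [ 0.06   0.075 -1.979]
twist units 0.03
```

View pics/a1.png

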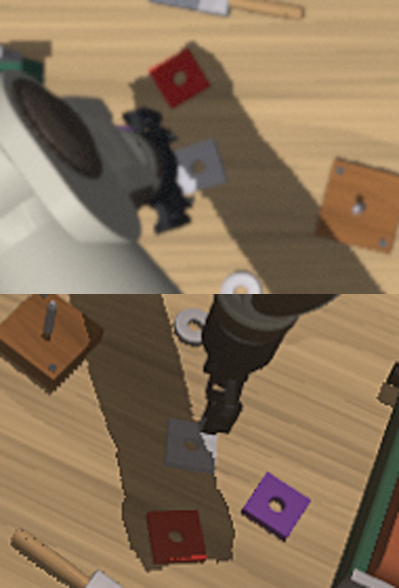

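Call:
drive_tool(
  steps=[
    {"dx": 0.06,"dy": 0.08,"dz": -0.3,"twist": 0},
    {"dx": 0,"dy": 0,"dz": -0.4,"twist": 0},
    {"dx": 0,"dy": 0,"dz": -0.4,"twist": 0},
    {"dx": 0,"dy": 0,"dz": -0.4,"twist": 0},
    {"dx": 0,"dy": 0,"dz": -0.3,"twist": 0},
    {"dx": 0,"dy": 0,"dz": -0.12,"twist": 0},
    {"dx": 0,"dy": 0,"dz": -0.06,"twist": 0},
    {"dx": 0,"dy": 0,"dz": 0,"twist": 0},
  ],
)

```text
time_s: 5.8
eef_pos: [543.3, 396.5, 2.7]
eef_rot: [0.291, 1.57, 0.584]
wrist_force: [-0.5, 0.3, 1.1]
grip_width: 0.797
```

```bash
python3 -c "
from h import *
go(542,395.5,0,17)
q=snap('scene','s2.png')
b=q['pixels'][210:310,350:460]
cv2.imwrite('pics/a2.png',cv2.resize(b,None,fx=5,fy=5,interpolation=2))"
```

```text
t 5.80 tcp [543.3 396.5   2.7] jaw 16.83 tilt [ 0.001  0.    -1.   ] F [-0.5  0.3  1.1] g 0.797 j [ 0.63  0.4   0.11  1.28 -0.    1.91]
units [-0.026 -0.02  -0.055]
twist units 0.03
```

View pics/a2.png

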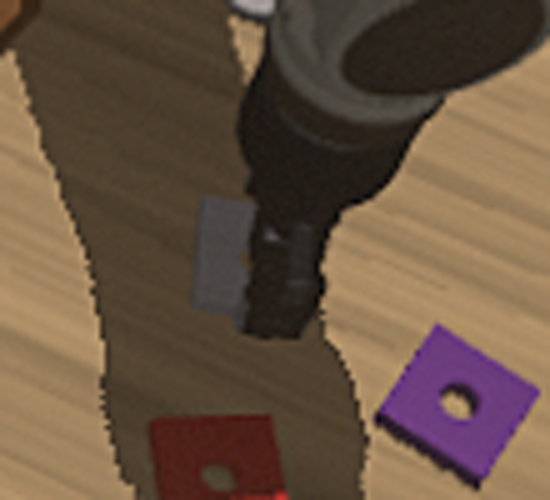

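Call:
drive_tool(
  steps=[
    {"dx": -0.02,"dy": -0.02,"dz": -0.02,"twist": 0},
    {"dx": 0,"dy": 0,"dz": -0.02,"twist": 0},
    {"dx": 0,"dy": 0,"dz": -0.02,"twist": 0},
    {"dx": 0,"dy": 0,"dz": -0.02,"twist": 0},
    {"dx": 0,"dy": 0,"dz": 0,"twist": 0},
    {"dx": 0,"dy": 0,"dz": 0,"twist": 0},
    {"dx": 0,"dy": 0,"dz": 0,"twist": 0},
    {"dx": 0,"dy": 0,"dz": 0,"twist": 0},
  ],
)

```text
time_s: 6.85
eef_pos: [542.0, 395.4, -1.7]
eef_rot: [0.828, 1.571, 1.122]
wrist_force: [-0.5, -0.5, -0.5]
grip_width: 0.8
```

No contact with the bench. Closing now.

Call:
drive_tool(
  steps=[
    {"dx": 0,"dy": 0,"dz": 0,"twist": 0},
    {"dx": 0,"dy": 0,"dz": 0,"twist": 0},
    {"dx": 0,"dy": 0,"dz": 0,"twist": 0},
    {"dx": 0,"dy": 0,"dz": 0,"twist": 0},
    {"dx": 0,"dy": 0,"dz": 0,"twist": 0},
    {"dx": 0,"dy": 0,"dz": 0,"twist": 0},
    {"dx": 0,"dy": 0,"dz": 0,"twist": 0},
    {"dx": 0,"dy": 0,"dz": 0,"twist": 0},
  ],
  grip=1,
  newtons=50,
)

```text
time_s: 7.85
eef_pos: [542.2, 395.5, -1.3]
eef_rot: [0.315, 1.57, 0.609]
wrist_force: [0.5, -0.7, 4.9]
grip_width: 0.659
```

Call:
drive_tool(
  steps=[
    {"dx": 0,"dy": 0,"dz": 0.1,"twist": 0},
    {"dx": 0,"dy": 0,"dz": 0.3,"twist": 0},
    {"dx": 0,"dy": 0,"dz": 0.5,"twist": 0},
    {"dx": 0,"dy": 0,"dz": 0.6,"twist": 0},
    {"dx": 0,"dy": 0,"dz": 0.5,"twist": 0},
    {"dx": 0,"dy": 0,"dz": 0.4,"twist": 0},
    {"dx": 0,"dy": 0,"dz": 0.1,"twist": 0},
    {"dx": 0,"dy": 0,"dz": 0,"twist": 0},
  ],
)

```text
time_s: 8.85
eef_pos: [542.0, 395.4, 123.3]
eef_rot: [0.18, 1.571, 0.473]
wrist_force: [-0.9, -0.3, -1.9]
grip_width: 0.659
```

```bash
python3 -c "
from h import *
go(491.8,182.6,110,None)
p=snap('top','t3.png');q=snap('scene','s3.png')
a=p['pixels'][150:290,60:250];b=q['pixels'][190:330,310:500]
cv2.imwrite('pics/a3.png',np.hstack([cv2.resize(a,None,fx=2.1,fy=2.1,interpolation=2),cv2.resize(b,None,fx=2.1,fy=2.1,interpolation=2)]))"
```

```text
t 8.85 tcp [542.  395.4 123.3] jaw 16.83 tilt [ 0.  0. -1.] F [-0.9 -0.3 -1.9] g 0.659 j [ 0.63  0.37  0.3   1.5  -0.    1.91]
units [-1.005 -4.255 -0.266]
```

View pics/a3.png

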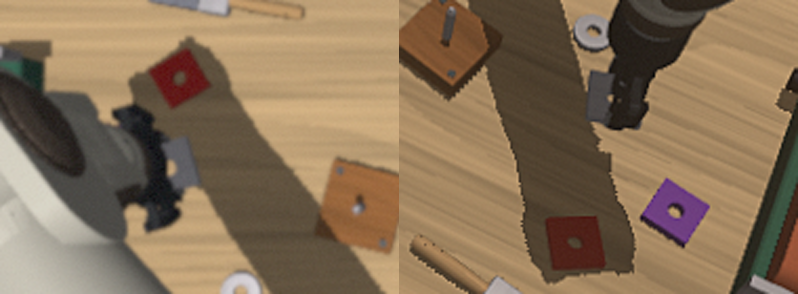

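Call:
drive_tool(
  steps=[
    {"dx": -0.08,"dy": -0.35,"dz": 0,"twist": 0},
    {"dx": -0.17,"dy": -0.7,"dz": 0,"twist": 0},
    {"dx": -0.2,"dy": -0.85,"dz": 0,"twist": 0},
    {"dx": -0.2,"dy": -0.85,"dz": 0,"twist": 0},
    {"dx": -0.17,"dy": -0.75,"dz": 0,"twist": 0},
    {"dx": -0.12,"dy": -0.5,"dz": 0,"twist": 0},
    {"dx": -0.065,"dy": -0.255,"dz": 0,"twist": 0},
    {"dx": 0,"dy": 0,"dz": 0,"twist": 0},
  ],
)

```text
time_s: 9.95
eef_pos: [491.7, 182.3, 123.0]
eef_rot: [2.809, 1.571, 3.102]
wrist_force: [0.7, 0.4, -1.0]
grip_width: 0.66
```

```bash
cat > look.py <<'E'
from h import *
import sys
def look(f,x=491.8,y=182.6,z=60,h=45):
    t=[]
    for n in('top','scene'):
        p=snap(n,n+f+'.png'); u,v=proj(p,[[x,y,z]])[0].astype(int)
        t.append(cv2.resize(p['pixels'][max(v-h,0):v+h,max(u-h,0):u+h],(396,396),interpolation=cv2.INTER_CUBIC))
    cv2.imwrite('pics/l%s.png'%f,np.hstack(t))
if __name__=='__main__':
    look(sys.argv[1],*map(float,sys.argv[2:]))
E
python3 -c "
from look import *
go(491.8,182.6,110,None); look('4')"
```

```text
t 9.95 tcp [491.7 182.3 123. ] jaw 16.78 tilt [-0.  0. -1.] F [ 0.7  0.4 -1. ] g 0.66 j [ 0.35  0.01 -0.11  1.45  0.    1.63]
units [ 0.002  0.006 -0.26 ]
```

View pics/l4.png

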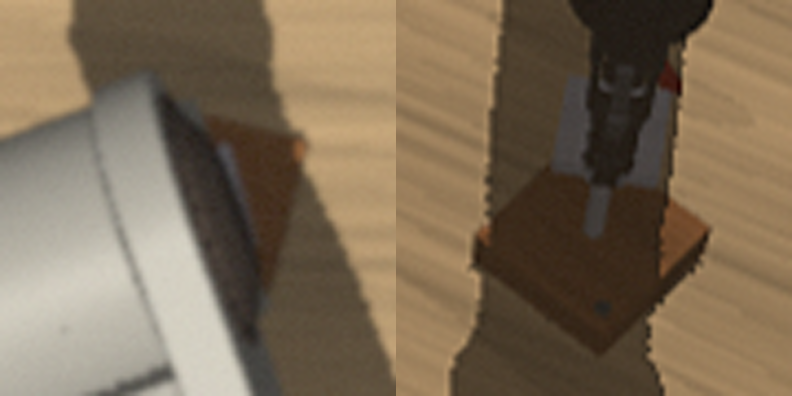

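```bash
python3 -c "
from fit import *
p=r.snapshot('scene')
q,s=fit(p,'plate_mid',(491.8,182.6,np.radians(16.8)),z0=124.3,rng=6); print(q,s)
x0,y0=proj(p,[[491.8,182.6,120]])[0].astype(int)-40
ims=[]
for qq in (q,(491.8,182.6,np.radians(16.8))):
    im=cv2.resize(p['pixels'][y0:y0+80,x0:x0+80],(400,400),interpolation=cv2.INTER_CUBIC)
    for z in (124.3,136.3):
        uv=(proj(p,T(np.c_[sq(58),np.full(80,z)],qq))-[x0,y0]+.5)*5-.5
        for u in uv: cv2.circle(im,tuple(np.int32(np.round(u))),1,(0,255,0) if z>130 else (0,0,255),-1)
    ims.append(im)
cv2.imwrite('pics/p4.png',np.hstack(ims))
"
```

```text
[4.90650406e+02 1.89369298e+02 3.54428066e-01] 70.91974186943852
```

View pics/p4.png

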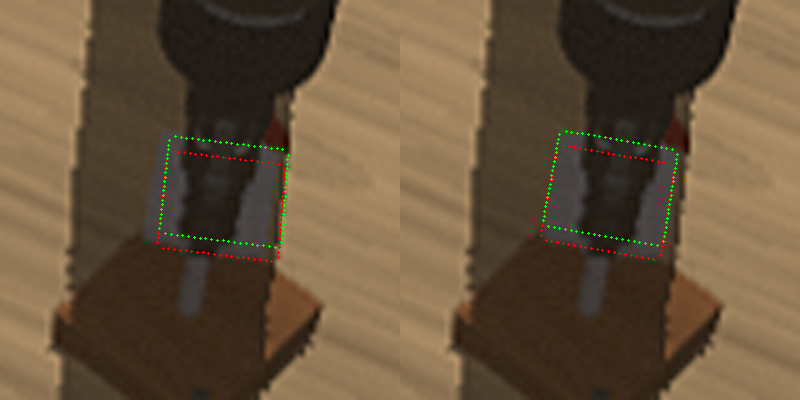

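Call:
drive_tool(
  steps=[
    {"dx": 0,"dy": 0,"dz": -0.2,"twist": 0},
    {"dx": 0,"dy": 0,"dz": -0.2,"twist": 0},
    {"dx": 0,"dy": 0,"dz": -0.2,"twist": 0},
    {"dx": 0,"dy": 0,"dz": -0.15,"twist": 0},
    {"dx": 0,"dy": 0,"dz": -0.1,"twist": 0},
    {"dx": 0,"dy": 0,"dz": -0.05,"twist": 0},
    {"dx": 0,"dy": 0,"dz": 0,"twist": 0},
    {"dx": 0,"dy": 0,"dz": 0,"twist": 0},
  ],
)

```text
time_s: 11.1
eef_pos: [491.9, 182.7, 78.6]
eef_rot: [0.111, 1.57, 0.405]
wrist_force: [1.0, 0.5, -0.7]
grip_width: 0.658
```

Call:
drive_tool(
  steps=[
    {"dx": 0,"dy": 0,"dz": -0.15,"twist": 0},
    {"dx": 0,"dy": 0,"dz": -0.2,"twist": 0},
    {"dx": 0,"dy": 0,"dz": -0.2,"twist": 0},
    {"dx": 0,"dy": 0,"dz": -0.2,"twist": 0},
    {"dx": 0,"dy": 0,"dz": -0.1,"twist": 0},
    {"dx": 0,"dy": 0,"dz": -0.06,"twist": 0},
    {"dx": 0,"dy": 0,"dz": -0.04,"twist": 0},
    {"dx": 0,"dy": 0,"dz": 0,"twist": 0},
  ],
)

```text
time_s: 12.1
eef_pos: [491.8, 182.6, 30.9]
eef_rot: [0.004, 1.571, 0.298]
wrist_force: [0.3, 1.3, -1.2]
grip_width: 0.659
```

Call:
drive_tool(
  steps=[
    {"dx": 0,"dy": 0,"dz": -0.01,"twist": 0},
    {"dx": 0,"dy": 0,"dz": -0.01,"twist": 0},
    {"dx": 0,"dy": 0,"dz": -0.01,"twist": 0},
    {"dx": 0,"dy": 0,"dz": -0.01,"twist": 0},
    {"dx": 0,"dy": 0,"dz": 0,"twist": 0},
    {"dx": 0,"dy": 0,"dz": 0,"twist": 0},
    {"dx": 0,"dy": 0,"dz": 0,"twist": 0},
    {"dx": 0,"dy": 0,"dz": 0,"twist": 0},
  ],
)

```text
time_s: 13.1
eef_pos: [491.8, 182.6, 28.8]
eef_rot: [2.98, 1.571, -3.01]
wrist_force: [-0.3, 0.4, -1.4]
grip_width: 0.659
```

Call:
drive_tool(
  steps=[
    {"dx": 0,"dy": 0,"dz": 0,"twist": 0},
    {"dx": 0,"dy": 0,"dz": 0,"twist": 0},
    {"dx": 0,"dy": 0,"dz": 0,"twist": 0},
    {"dx": 0,"dy": 0,"dz": 0,"twist": 0},
    {"dx": 0,"dy": 0,"dz": 0.3,"twist": 0},
    {"dx": 0,"dy": 0,"dz": 0.6,"twist": 0},
    {"dx": 0,"dy": 0,"dz": 0.8,"twist": 0},
    {"dx": 0,"dy": 0,"dz": 0.8,"twist": 0},
  ],
  grip=0.1,
)

```text
time_s: 14.1
eef_pos: [491.7, 182.6, 156.2]
eef_rot: [0.047, 1.57, 0.341]
wrist_force: [0.9, 0.1, -0.3]
grip_width: 0.898
```

```bash
python3 -c "
from look import *
go(412.5,-364.2,160,None); look('5',491.8,182.6,40)"
```

```text
t 14.10 tcp [491.7 182.6 156.2] jaw 16.83 tilt [ 0.001  0.    -1.   ] F [ 0.9  0.1 -0.3] g 0.898 j [ 0.36  0.01 -0.05  1.51 -0.    1.63]
units [ -1.584 -10.936   0.076]
```

View pics/l5.png

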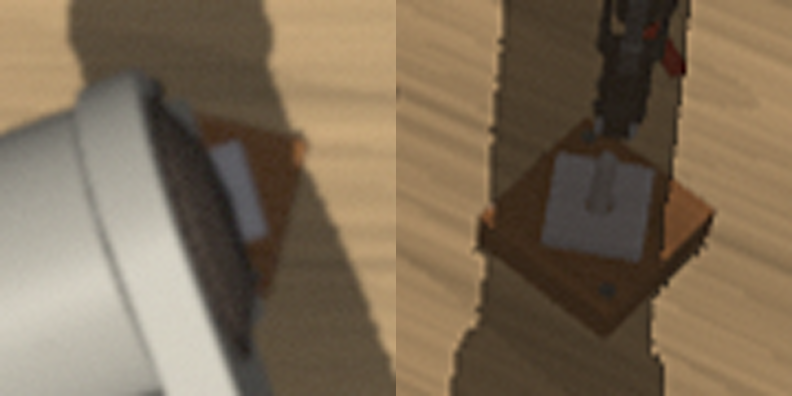

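Call:
drive_tool(
  steps=[
    {"dx": -0.1,"dy": -0.5,"dz": 0,"twist": 0},
    {"dx": -0.13,"dy": -0.9,"dz": 0,"twist": 0},
    {"dx": -0.13,"dy": -0.9,"dz": 0,"twist": 0},
    {"dx": -0.13,"dy": -0.9,"dz": 0,"twist": 0},
    {"dx": -0.13,"dy": -0.9,"dz": 0,"twist": 0},
    {"dx": -0.13,"dy": -0.9,"dz": 0,"twist": 0},
    {"dx": -0.13,"dy": -0.9,"dz": 0,"twist": 0},
    {"dx": -0.13,"dy": -0.9,"dz": 0,"twist": 0},
  ],
  grip=0.25,
)

```text
time_s: 15.2
eef_pos: [440.8, -158.8, 154.3]
eef_rot: [-0.6, 1.57, -0.307]
wrist_force: [1.3, 0.9, -0.6]
grip_width: 0.751
```

```bash
python3 -c "
from look import *
go(412.5,-364.2,60,None)
from fit import *
p=r.snapshot('top'); q=r.snapshot('scene')
print(fit(p,'sleeve_mid',(619,17,0),yaw=False))
cv2.imwrite('pics/t6.png',p['pixels'])
O['b']=[(circ,20,28,1),]
for n,pp in (('top',p),('scene',q)):
  x0,y0=proj(pp,[[412.5,-364.2,14]])[0].astype(int)-20
  im=cv2.resize(pp['pixels'][y0:y0+40,x0:x0+40],(400,400),interpolation=cv2.INTER_CUBIC)
  im2=im.copy()
  for z in(0,28):
   for rr in (20,9):
    uv=(proj(pp,np.c_[circ(rr)+[412.5,-364.2],np.full(72,z)])-[x0,y0]+.5)*10-.5
    for u in uv: cv2.circle(im2,tuple(np.int32(np.round(u))),1,(0,255,0) if z else (0,0,255),-1)
  cv2.imwrite('pics/d_%s.png'%n,np.hstack([im,im2]))
"
```

```text
t 15.20 tcp [ 440.8 -158.8  154.3] jaw 16.83 tilt [ 0.001 -0.    -1.   ] F [ 1.3  0.9 -0.6] g 0.751 j [-0.35 -0.12 -0.18  1.51  0.    0.93]
units [-0.567 -4.107 -1.885]
(array([616.36479406,  18.53196249,   0.        ]), np.float64(125.40962079447422))
```

View pics/d_top.png

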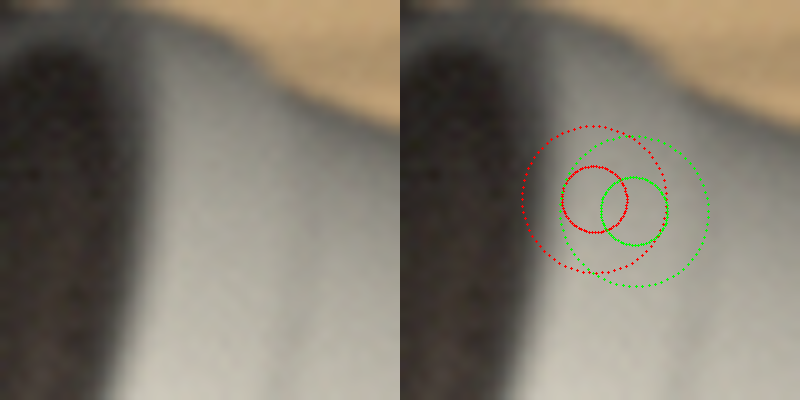

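View pics/d_scene.png

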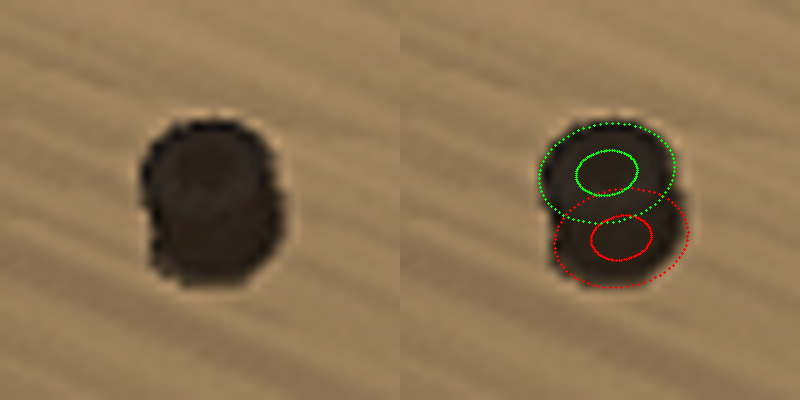

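```bash
python3 -c "
from fit import *
import pickle
o=pickle.load(open('m.pkl','rb'))
t=[]
for n in o:
 pp=o[n][0]
 for l,c0,zz in (('d',(412.5,-364.2),((20,0),(20,28))),('s',(621.7,17.3),((28,0),(28,25),(24.5,25)))):
  x0,y0=proj(pp,[[*c0,14]])[0].astype(int)-20
  im=cv2.resize(pp['pixels'][y0:y0+40,x0:x0+40],(400,400),interpolation=cv2.INTER_CUBIC)
  for rr,z in zz:
    uv=(proj(pp,np.c_[circ(rr)+c0,np.full(72,z)])-[x0,y0]+.5)*10-.5
    for u in uv: cv2.circle(im,tuple(np.int32(np.round(u))),1,(0,255,0) if z else (0,0,255),-1)
  t.append(im)
cv2.imwrite('pics/ds.png',cv2.resize(np.vstack([np.hstack(t[:2]),np.hstack(t[2:])]),(600,600)))
"
```

```text
(no output)
```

View pics/ds.png

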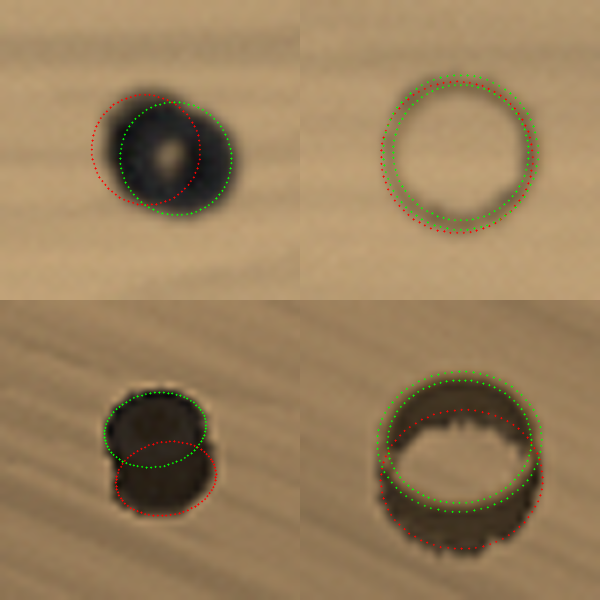

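Call:
drive_tool(
  steps=[
    {"dx": -0.08,"dy": -0.6,"dz": 0,"twist": 0},
    {"dx": -0.12,"dy": -0.8,"dz": 0,"twist": 0},
    {"dx": -0.12,"dy": -0.9,"dz": -0.1,"twist": 0},
    {"dx": -0.12,"dy": -0.8,"dz": -0.2,"twist": 0},
    {"dx": -0.08,"dy": -0.6,"dz": -0.4,"twist": 0},
    {"dx": -0.06,"dy": -0.44,"dz": -0.4,"twist": 0},
    {"dx": 0,"dy": 0,"dz": -0.4,"twist": 0},
    {"dx": 0,"dy": 0,"dz": -0.1,"twist": 0},
  ],
)

```text
time_s: 16.3
eef_pos: [411.8, -363.6, 72.1]
eef_rot: [2.068, 1.568, 2.362]
wrist_force: [0.1, -0.8, 0.9]
grip_width: 0.752
```

```bash
python3 -c "
from look import *
go(412,-365.7,5,None)"
```

```text
t 16.30 tcp [ 411.8 -363.6   72.1] jaw 16.84 tilt [-0.002  0.002 -1.   ] F [ 0.1 -0.8  0.9] g 0.752 j [-0.72  0.09 -0.13  1.36  0.    0.55]
units [ 0.004 -0.042 -1.343]
```

Call:
drive_tool(
  steps=[
    {"dx": 0,"dy": -0.03,"dz": -0.3,"twist": 0},
    {"dx": 0,"dy": 0,"dz": -0.3,"twist": 0},
    {"dx": 0,"dy": 0,"dz": -0.3,"twist": 0},
    {"dx": 0,"dy": 0,"dz": -0.2,"twist": 0},
    {"dx": 0,"dy": 0,"dz": -0.15,"twist": 0},
    {"dx": 0,"dy": 0,"dz": -0.06,"twist": 0},
    {"dx": 0,"dy": 0,"dz": 0,"twist": 0},
    {"dx": 0,"dy": 0,"dz": 0,"twist": 0},
  ],
)

```text
time_s: 17.3
eef_pos: [412.5, -366.1, 8.8]
eef_rot: [-1.05, 1.57, -0.757]
wrist_force: [0.5, -0.5, 0.3]
grip_width: 0.746
```

Call:
drive_tool(
  steps=[
    {"dx": 0,"dy": 0,"dz": -0.06,"twist": 0},
    {"dx": 0,"dy": 0,"dz": 0,"twist": 0},
    {"dx": 0,"dy": 0,"dz": 0,"twist": 0},
    {"dx": 0,"dy": 0,"dz": 0,"twist": 0},
    {"dx": 0,"dy": 0,"dz": 0,"twist": 0},
    {"dx": 0,"dy": 0,"dz": 0,"twist": 0},
    {"dx": 0,"dy": 0,"dz": 0,"twist": 0},
    {"dx": 0,"dy": 0,"dz": 0,"twist": 0},
  ],
  grip=1,
  newtons=40,
)

```text
time_s: 18.3
eef_pos: [412.4, -366.0, 5.5]
eef_rot: [-1.072, 1.57, -0.778]
wrist_force: [1.0, -0.5, 3.3]
grip_width: 0.455
```

Call:
drive_tool(
  steps=[
    {"dx": 0,"dy": 0,"dz": 0.1,"twist": 0},
    {"dx": 0,"dy": 0,"dz": 0.4,"twist": 0},
    {"dx": 0,"dy": 0,"dz": 0.6,"twist": 0},
    {"dx": 0,"dy": 0,"dz": 0.6,"twist": 0},
    {"dx": 0.04,"dy": 0.3,"dz": 0.5,"twist": 0},
    {"dx": 0.09,"dy": 0.6,"dz": 0.2,"twist": 0},
    {"dx": 0.13,"dy": 0.9,"dz": 0,"twist": 0},
    {"dx": 0.13,"dy": 0.9,"dz": 0,"twist": 0},
  ],
)

```text
time_s: 19.3
eef_pos: [431.5, -229.7, 125.3]
eef_rot: [2.209, 1.57, 2.502]
wrist_force: [0.0, 0.7, -1.0]
grip_width: 0.456
```

```bash
python3 -c "
from look import *
go(491.8,182.6,125,None)"
```

```text
t 19.30 tcp [ 431.5 -229.7  125.3] jaw 16.78 tilt [-0.  0. -1.] F [ 0.   0.7 -1. ] g 0.456 j [-0.49 -0.07 -0.19  1.45  0.    0.79]
units [ 1.205e+00  8.245e+00 -6.000e-03]
```

Call:
drive_tool(
  steps=[
    {"dx": 0.14,"dy": 0.95,"dz": 0,"twist": 0},
    {"dx": 0.14,"dy": 0.95,"dz": 0,"twist": 0},
    {"dx": 0.14,"dy": 0.95,"dz": 0,"twist": 0},
    {"dx": 0.14,"dy": 0.95,"dz": 0,"twist": 0},
    {"dx": 0.14,"dy": 0.95,"dz": 0,"twist": 0},
    {"dx": 0.14,"dy": 0.95,"dz": 0,"twist": 0},
    {"dx": 0.12,"dy": 0.9,"dz": 0,"twist": 0},
    {"dx": 0.1,"dy": 0.7,"dz": 0,"twist": 0},
  ],
)

```text
time_s: 20.3
eef_pos: [484.4, 135.8, 125.2]
eef_rot: [3.058, 1.57, -2.931]
wrist_force: [-0.7, -0.5, -0.6]
grip_width: 0.455
```

```bash
python3 -c "
from look import *
go(491.8,182.6,125,None)"
```

```text
t 20.30 tcp [484.4 135.8 125.2] jaw 16.88 tilt [-0.001 -0.    -1.   ] F [-0.7 -0.5 -0.6] g 0.455 j [ 0.27 -0.04 -0.16  1.45  0.    1.55]
units [ 0.147  0.935 -0.003]
```

Call:
drive_tool(
  steps=[
    {"dx": 0.08,"dy": 0.5,"dz": 0,"twist": 0},
    {"dx": 0.04,"dy": 0.3,"dz": 0,"twist": 0},
    {"dx": 0.03,"dy": 0.13,"dz": 0,"twist": 0},
    {"dx": 0,"dy": 0,"dz": 0,"twist": 0},
    {"dx": 0,"dy": 0,"dz": 0,"twist": 0},
    {"dx": 0,"dy": 0,"dz": 0,"twist": 0},
    {"dx": 0,"dy": 0,"dz": 0,"twist": 0},
    {"dx": 0,"dy": 0,"dz": 0,"twist": 0},
  ],
)

```text
time_s: 21.3
eef_pos: [492.3, 180.4, 125.3]
eef_rot: [0.036, 1.571, 0.329]
wrist_force: [-0.3, 0.1, -0.6]
grip_width: 0.455
```

```bash
cat > ov.py <<'E'
from fit import *
# overlay circles on both views: list of (cx,cy,r,z)
def ov(f,circs,ctr,h=40,names=('scene','top')):
    t=[]
    for n in names:
        p=r.snapshot(n); x0,y0=proj(p,[ctr])[0].astype(int)-h; x0=max(x0,0);y0=max(y0,0)
        im=cv2.resize(p['pixels'][y0:y0+2*h,x0:x0+2*h],(400,400),interpolation=cv2.INTER_CUBIC); k=400/(2*h); im0=im.copy()
        for i,(a,b,rr,z) in enumerate(circs):
            uv=(proj(p,np.c_[circ(rr)+[a,b],np.full(72,z)])-[x0,y0]+.5)*k-.5
            for u in uv: cv2.circle(im,tuple(np.int32(np.round(u))),0,[(0,255,0),(0,0,255),(255,255,0)][i%3],-1)
        t+=[np.hstack([im0,im])]
    cv2.imwrite('pics/'+f+'.png',np.vstack(t) if len(t)==1 else cv2.resize(np.vstack(t),(600,600)))
E
python3 -c "
from ov import *
s=st(); x,y,z=s['eef_pos']; b=z-5.5
ov('o7',[(x,y,20,b),(x,y,20,b+28),(491.8,182.6,6,42)],(x,y,b-10),30,('scene',))"
```

```text
t 21.30 tcp [492.3 180.4 125.3] jaw 16.81 tilt [ 0.  0. -1.] F [-0.3  0.1 -0.6] g 0.455 j [ 0.35  0.01 -0.11  1.45 -0.    1.63]
```

View pics/o7.png

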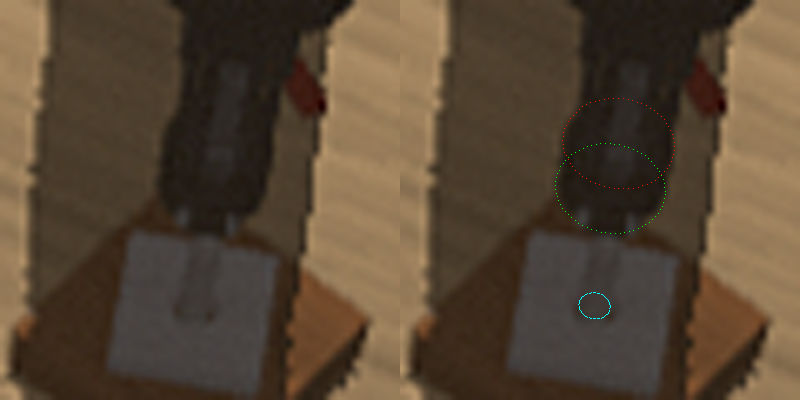

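Call:
drive_tool(
  steps=[
    {"dx": -0.01,"dy": 0.04,"dz": 0,"twist": 0},
    {"dx": 0,"dy": 0,"dz": -0.2,"twist": 0},
    {"dx": 0,"dy": 0,"dz": -0.2,"twist": 0},
    {"dx": 0,"dy": 0,"dz": -0.2,"twist": 0},
    {"dx": 0,"dy": 0,"dz": -0.15,"twist": 0},
    {"dx": 0,"dy": 0,"dz": -0.05,"twist": 0},
    {"dx": 0,"dy": 0,"dz": 0,"twist": 0},
    {"dx": 0,"dy": 0,"dz": 0,"twist": 0},
  ],
)

```text
time_s: 22.35
eef_pos: [492.0, 182.7, 85.7]
eef_rot: [0.078, 1.57, 0.372]
wrist_force: [-0.0, -0.6, -0.7]
grip_width: 0.458
```

Clear past the tip. Continuing down.

Call:
drive_tool(
  steps=[
    {"dx": 0,"dy": 0,"dz": -0.15,"twist": 0},
    {"dx": 0,"dy": 0,"dz": -0.2,"twist": 0},
    {"dx": 0,"dy": 0,"dz": -0.15,"twist": 0},
    {"dx": 0,"dy": 0,"dz": -0.15,"twist": 0},
    {"dx": 0,"dy": 0,"dz": -0.05,"twist": 0},
    {"dx": 0,"dy": 0,"dz": -0.03,"twist": 0},
    {"dx": 0,"dy": 0,"dz": 0,"twist": 0},
    {"dx": 0,"dy": 0,"dz": 0,"twist": 0},
  ],
)

```text
time_s: 23.35
eef_pos: [491.9, 182.7, 49.1]
eef_rot: [0.029, 1.57, 0.323]
wrist_force: [-0.2, 0.3, -0.6]
grip_width: 0.453
```

Call:
drive_tool(
  steps=[
    {"dx": 0,"dy": 0,"dz": -0.01,"twist": 0},
    {"dx": 0,"dy": 0,"dz": -0.01,"twist": 0},
    {"dx": 0,"dy": 0,"dz": 0,"twist": 0},
    {"dx": 0,"dy": 0,"dz": 0,"twist": 0},
    {"dx": 0,"dy": 0,"dz": 0,"twist": 0},
    {"dx": 0,"dy": 0,"dz": 0,"twist": 0},
    {"dx": 0,"dy": 0,"dz": 0,"twist": 0},
    {"dx": 0,"dy": 0,"dz": 0,"twist": 0},
  ],
)

```text
time_s: 24.35
eef_pos: [491.8, 182.6, 47.8]
eef_rot: [2.651, 1.571, 2.945]
wrist_force: [0.5, -0.3, -0.5]
grip_width: 0.455
```

Call:
drive_tool(
  steps=[
    {"dx": 0,"dy": 0,"dz": -0.01,"twist": 0},
    {"dx": 0,"dy": 0,"dz": 0,"twist": 0},
    {"dx": 0,"dy": 0,"dz": 0,"twist": 0},
    {"dx": 0,"dy": 0,"dz": 0,"twist": 0},
    {"dx": 0,"dy": 0,"dz": 0.3,"twist": 0},
    {"dx": 0,"dy": 0,"dz": 0.6,"twist": 0},
    {"dx": 0,"dy": 0,"dz": 0.8,"twist": 0},
    {"dx": 0,"dy": 0,"dz": 0.3,"twist": 0},
  ],
  grip=0.15,
)

```text
time_s: 25.35
eef_pos: [492.7, 182.9, 150.7]
eef_rot: [0.063, 1.567, 0.356]
wrist_force: [0.6, 0.3, 0.2]
grip_width: 0.848
```

```bash
python3 -c "
from look import *
go(621.7,17.3,100,None); 
from ov import *
ov('o8',[(491.8,182.6,20,42),(491.8,182.6,20,70),(491.8,182.6,6,84)],(491.8,182.6,50),30,('scene',))"
```

```text
t 25.35 tcp [492.7 182.9 150.7] jaw 16.83 tilt [ 0.004  0.001 -1.   ] F [0.6 0.3 0.2] g 0.848 j [ 0.36  0.01 -0.06  1.5   0.    1.63]
units [ 2.58  -3.313 -1.014]
```

View pics/o8.png

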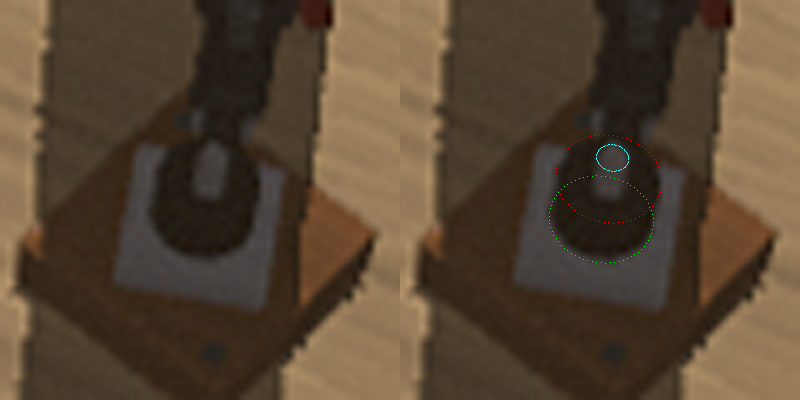

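Call:
drive_tool(
  steps=[
    {"dx": 0.25,"dy": -0.35,"dz": 0,"twist": 0},
    {"dx": 0.5,"dy": -0.6,"dz": 0,"twist": 0},
    {"dx": 0.5,"dy": -0.65,"dz": 0,"twist": 0},
    {"dx": 0.5,"dy": -0.65,"dz": -0.2,"twist": 0},
    {"dx": 0.45,"dy": -0.6,"dz": -0.4,"twist": 0},
    {"dx": 0.4,"dy": -0.46,"dz": -0.6,"twist": 0},
    {"dx": 0,"dy": 0,"dz": -0.4,"twist": 0},
    {"dx": 0,"dy": 0,"dz": -0.1,"twist": 0},
  ],
)

```text
time_s: 26.4
eef_pos: [620.6, 16.7, 59.8]
eef_rot: [2.864, 1.567, -3.126]
wrist_force: [-0.1, 0.5, -0.4]
grip_width: 0.847
```

```bash
python3 -c "
from look import *
go(621.7,17.3,3,None)"
```

```text
t 26.40 tcp [620.6  16.7  59.8] jaw 16.79 tilt [-0.004 -0.    -1.   ] F [-0.1  0.5 -0.4] g 0.847 j [0.03 0.26 0.04 1.36 0.   1.3 ]
units [ 0.023  0.011 -1.136]
```

Call:
drive_tool(
  steps=[
    {"dx": 0,"dy": 0,"dz": -0.25,"twist": 0},
    {"dx": 0,"dy": 0,"dz": -0.3,"twist": 0},
    {"dx": 0,"dy": 0,"dz": -0.25,"twist": 0},
    {"dx": 0,"dy": 0,"dz": -0.15,"twist": 0},
    {"dx": 0,"dy": 0,"dz": -0.1,"twist": 0},
    {"dx": 0,"dy": 0,"dz": 0,"twist": 0},
    {"dx": 0,"dy": 0,"dz": 0,"twist": 0},
    {"dx": 0,"dy": 0,"dz": 0,"twist": 0},
  ],
)

```text
time_s: 27.4
eef_pos: [622.0, 17.1, 10.2]
eef_rot: [-0.239, 1.57, 0.055]
wrist_force: [0.5, -0.3, 0.5]
grip_width: 0.846
```

Call:
drive_tool(
  steps=[
    {"dx": 0,"dy": 0,"dz": -0.08,"twist": 0},
    {"dx": 0,"dy": 0,"dz": -0.06,"twist": 0},
    {"dx": 0,"dy": 0,"dz": 0,"twist": 0},
    {"dx": 0,"dy": 0,"dz": 0,"twist": 0},
    {"dx": 0,"dy": 0,"dz": 0,"twist": 0},
    {"dx": 0,"dy": 0,"dz": 0,"twist": 0},
    {"dx": 0,"dy": 0,"dz": 0,"twist": 0},
    {"dx": 0,"dy": 0,"dz": 0,"twist": 0},
  ],
  grip=1,
  newtons=30,
)

```text
time_s: 28.4
eef_pos: [622.4, 17.0, 5.7]
eef_rot: [-0.311, 1.568, -0.018]
wrist_force: [-8.5, 0.6, 20.7]
grip_width: 0.653
```

Call:
drive_tool(
  steps=[
    {"dx": 0,"dy": 0,"dz": 0.03,"twist": 0},
    {"dx": 0,"dy": 0,"dz": 0.02,"twist": 0},
    {"dx": 0,"dy": 0,"dz": 0,"twist": 0},
    {"dx": 0,"dy": 0,"dz": 0,"twist": 0},
    {"dx": 0,"dy": 0,"dz": 0,"twist": 0},
    {"dx": 0,"dy": 0,"dz": 0,"twist": 0},
    {"dx": 0,"dy": 0,"dz": 0,"twist": 0},
    {"dx": 0,"dy": 0,"dz": 0,"twist": 0},
  ],
)

```text
time_s: 29.4
eef_pos: [622.3, 17.1, 5.9]
eef_rot: [-0.37, 1.57, -0.077]
wrist_force: [-1.5, 0.2, 6.8]
grip_width: 0.646
```

```bash
python3 -c "
from ov import *
s=st(); x,y,z=s['eef_pos']
ov('o9',[(x,y,28,0),(x,y,28,25),(x,y,24.5,25)],(x,y,12),30)"
```

```text
t 29.40 tcp [622.3  17.1   5.9] jaw 16.83 tilt [ 0.001 -0.    -1.   ] F [-1.5  0.2  6.8] g 0.646 j [ 0.03  0.28 -0.03  1.25 -0.    1.3 ]
```

View pics/o9.png

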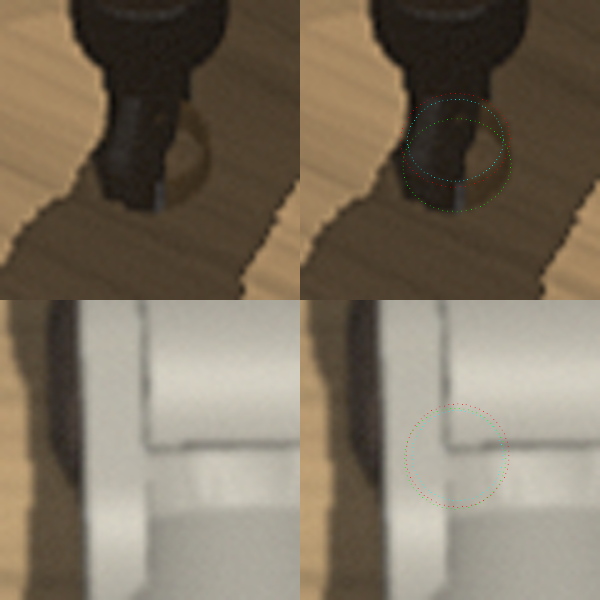

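Call:
drive_tool(
  steps=[
    {"dx": 0,"dy": 0,"dz": 0.1,"twist": 0},
    {"dx": 0,"dy": 0,"dz": 0.4,"twist": 0},
    {"dx": 0,"dy": 0,"dz": 0.6,"twist": 0},
    {"dx": 0,"dy": 0,"dz": 0.6,"twist": 0},
    {"dx": 0,"dy": 0,"dz": 0.4,"twist": 0},
    {"dx": -0.2,"dy": 0.25,"dz": 0.2,"twist": 0},
    {"dx": -0.35,"dy": 0.45,"dz": 0,"twist": 0},
    {"dx": -0.5,"dy": 0.65,"dz": 0,"twist": 0},
  ],
)

```text
time_s: 30.5
eef_pos: [568.1, 85.4, 120.2]
eef_rot: [2.783, 1.57, 3.075]
wrist_force: [-0.4, 1.4, -0.1]
grip_width: 0.646
```

Call:
drive_tool(
  steps=[
    {"dx": -0.5,"dy": 0.65,"dz": 0,"twist": 0},
    {"dx": -0.5,"dy": 0.6,"dz": 0,"twist": 0},
    {"dx": -0.35,"dy": 0.45,"dz": 0,"twist": 0},
    {"dx": -0.21,"dy": 0.26,"dz": 0,"twist": 0},
    {"dx": 0,"dy": 0,"dz": 0,"twist": 0},
    {"dx": 0,"dy": 0,"dz": 0,"twist": 0},
    {"dx": 0,"dy": 0,"dz": 0,"twist": 0},
    {"dx": 0,"dy": 0,"dz": 0,"twist": 0},
  ],
)

```text
time_s: 31.5
eef_pos: [491.6, 182.1, 120.1]
eef_rot: [-2.976, 1.571, -2.683]
wrist_force: [-0.1, 0.2, -0.1]
grip_width: 0.648
```

```bash
python3 -c "
from ov import *
go(491.8,182.6,120);s=r.sense(); x,y,z=s['eef_pos'];b=z-5.9
ov('o10',[(x,y,28,b),(x,y,28,b+25),(x,y,24.5,b)],(x,y,b),40,('scene',))"
```

```text
t 31.50 tcp [491.6 182.1 120.1] jaw 16.77 tilt [-0. -0. -1.] F [-0.1  0.2 -0.1] g 0.648 j [ 0.35  0.01 -0.12  1.44 -0.    1.63]
units [ 0.004  0.01  -0.003]
```

View pics/o10.png

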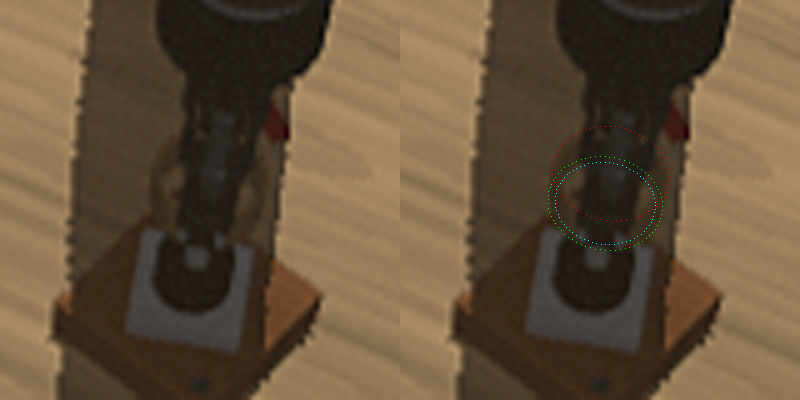

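Call:
drive_tool(
  steps=[
    {"dx": 0,"dy": 0.01,"dz": -0.25,"twist": 0},
    {"dx": 0,"dy": 0,"dz": -0.3,"twist": 0},
    {"dx": 0,"dy": 0,"dz": -0.2,"twist": 0},
    {"dx": 0,"dy": 0,"dz": -0.15,"twist": 0},
    {"dx": 0,"dy": 0,"dz": -0.1,"twist": 0},
    {"dx": 0,"dy": 0,"dz": -0.1,"twist": 0},
    {"dx": 0,"dy": 0,"dz": 0,"twist": 0},
    {"dx": 0,"dy": 0,"dz": 0,"twist": 0},
  ],
)

```text
time_s: 32.55
eef_pos: [491.4, 183.2, 65.6]
eef_rot: [0.125, 1.57, 0.418]
wrist_force: [-0.1, -0.2, -0.6]
grip_width: 0.648
```

The sleeve is now about 10 mm down over the drum with no contact.

Call:
drive_tool(
  steps=[
    {"dx": 0,"dy": -0.01,"dz": -0.1,"twist": 0},
    {"dx": 0,"dy": 0,"dz": -0.1,"twist": 0},
    {"dx": 0,"dy": 0,"dz": -0.06,"twist": 0},
    {"dx": 0,"dy": 0,"dz": -0.04,"twist": 0},
    {"dx": 0,"dy": 0,"dz": -0.02,"twist": 0},
    {"dx": 0,"dy": 0,"dz": 0,"twist": 0},
    {"dx": 0,"dy": 0,"dz": 0,"twist": 0},
    {"dx": 0,"dy": 0,"dz": 0,"twist": 0},
  ],
)

```text
time_s: 33.55
eef_pos: [491.4, 182.6, 49.4]
eef_rot: [0.049, 1.571, 0.343]
wrist_force: [-0.1, -1.1, -0.2]
grip_width: 0.649
```

Call:
drive_tool(
  steps=[
    {"dx": 0,"dy": 0,"dz": -0.01,"twist": 0},
    {"dx": 0,"dy": 0,"dz": -0.01,"twist": 0},
    {"dx": 0,"dy": 0,"dz": 0,"twist": 0},
    {"dx": 0,"dy": 0,"dz": 0,"twist": 0},
    {"dx": 0,"dy": 0,"dz": 0,"twist": 0},
    {"dx": 0,"dy": 0,"dz": 0,"twist": 0},
    {"dx": 0,"dy": 0,"dz": 0,"twist": 0},
    {"dx": 0,"dy": 0,"dz": 0,"twist": 0},
  ],
)

```text
time_s: 34.55
eef_pos: [491.3, 182.6, 48.3]
eef_rot: [1.264, 1.571, 1.558]
wrist_force: [-0.6, 0.6, -0.7]
grip_width: 0.649
```

Call:
drive_tool(
  steps=[
    {"dx": 0,"dy": 0,"dz": 0,"twist": 0},
    {"dx": 0,"dy": 0,"dz": 0,"twist": 0},
    {"dx": 0,"dy": 0,"dz": 0,"twist": 0},
    {"dx": 0,"dy": 0,"dz": 0,"twist": 0},
    {"dx": 0,"dy": 0,"dz": 0.3,"twist": 0},
    {"dx": 0,"dy": 0,"dz": 0.6,"twist": 0},
    {"dx": 0,"dy": 0,"dz": 0.8,"twist": 0},
    {"dx": 0,"dy": 0,"dz": 0.3,"twist": 0},
  ],
  grip=0.15,
)

```text
time_s: 35.55
eef_pos: [492.2, 183.0, 151.7]
eef_rot: [0.059, 1.567, 0.353]
wrist_force: [0.4, 0.9, -0.5]
grip_width: 0.851
```

```bash
python3 -c "
from look import *
go(381.1,338.6,100,None); 
from ov import *
ov('o11',[(491.8,182.6,28,42),(491.8,182.6,28,67),(491.8,182.6,20,70)],(491.8,182.6,50),30,('scene',))"
```

```text
t 35.55 tcp [492.2 183.  151.7] jaw 16.83 tilt [ 0.004  0.001 -1.   ] F [ 0.4  0.9 -0.5] g 0.851 j [ 0.36  0.01 -0.06  1.5  -0.    1.63]
units [-2.223  3.113 -1.034]
```

View pics/o11.png

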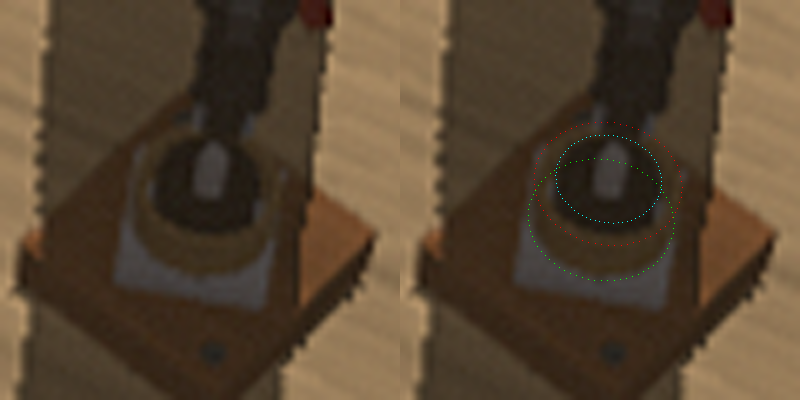

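Call:
drive_tool(
  steps=[
    {"dx": -0.2,"dy": 0.3,"dz": 0,"twist": 0},
    {"dx": -0.4,"dy": 0.55,"dz": 0,"twist": 0},
    {"dx": -0.45,"dy": 0.65,"dz": 0,"twist": 0},
    {"dx": -0.45,"dy": 0.65,"dz": -0.2,"twist": 0},
    {"dx": -0.4,"dy": 0.55,"dz": -0.4,"twist": 0},
    {"dx": -0.32,"dy": 0.41,"dz": -0.6,"twist": 0},
    {"dx": 0,"dy": 0,"dz": -0.5,"twist": 0},
    {"dx": 0,"dy": 0,"dz": -0.2,"twist": 0},
  ],
)

```text
time_s: 36.6
eef_pos: [378.3, 337.7, 50.6]
eef_rot: [-2.737, 1.567, -2.442]
wrist_force: [-0.4, 0.2, 0.7]
grip_width: 0.85
```

```bash
python3 -c "
from look import *
go(381.1,338.6,0,None)"
```

```text
t 36.60 tcp [378.3 337.7  50.6] jaw 16.89 tilt [-0.003 -0.003 -1.   ] F [-0.4  0.2  0.7] g 0.85 j [ 0.73 -0.   -0.27  1.31  0.    2.  ]
units [ 0.056  0.018 -1.012]
```

Call:
drive_tool(
  steps=[
    {"dx": 0.02,"dy": 0.01,"dz": -0.2,"twist": 0},
    {"dx": 0,"dy": 0,"dz": -0.25,"twist": 0},
    {"dx": 0,"dy": 0,"dz": -0.2,"twist": 0},
    {"dx": 0,"dy": 0,"dz": -0.15,"twist": 0},
    {"dx": 0,"dy": 0,"dz": -0.1,"twist": 0},
    {"dx": 0,"dy": 0,"dz": -0.04,"twist": 0},
    {"dx": 0,"dy": 0,"dz": 0,"twist": 0},
    {"dx": 0,"dy": 0,"dz": 0,"twist": 0},
  ],
)

```text
time_s: 37.6
eef_pos: [381.4, 338.7, 6.6]
eef_rot: [0.465, 1.57, 0.758]
wrist_force: [0.0, -0.9, -0.4]
grip_width: 0.852
```

Call:
drive_tool(
  steps=[
    {"dx": 0,"dy": 0,"dz": -0.06,"twist": 0},
    {"dx": 0,"dy": 0,"dz": -0.04,"twist": 0},
    {"dx": 0,"dy": 0,"dz": -0.04,"twist": 0},
    {"dx": 0,"dy": 0,"dz": 0,"twist": 0},
    {"dx": 0,"dy": 0,"dz": 0,"twist": 0},
    {"dx": 0,"dy": 0,"dz": 0,"twist": 0},
    {"dx": 0,"dy": 0,"dz": 0,"twist": 0},
    {"dx": 0,"dy": 0,"dz": 0,"twist": 0},
  ],
)

```text
time_s: 38.6
eef_pos: [381.3, 338.6, -0.7]
eef_rot: [-2.375, 1.571, -2.082]
wrist_force: [-1.0, -0.1, 0.0]
grip_width: 0.849
```

Call:
drive_tool(
  steps=[
    {"dx": 0,"dy": 0,"dz": 0,"twist": 0},
    {"dx": 0,"dy": 0,"dz": 0,"twist": 0},
    {"dx": 0,"dy": 0,"dz": 0,"twist": 0},
    {"dx": 0,"dy": 0,"dz": 0,"twist": 0},
    {"dx": 0,"dy": 0,"dz": 0,"twist": 0},
    {"dx": 0,"dy": 0,"dz": 0,"twist": 0},
    {"dx": 0,"dy": 0,"dz": 0,"twist": 0},
    {"dx": 0,"dy": 0,"dz": 0,"twist": 0},
  ],
  grip=1,
  newtons=50,
)

```text
time_s: 39.6
eef_pos: [381.4, 338.7, 0.0]
eef_rot: [0.485, 1.57, 0.778]
wrist_force: [-1.7, -2.1, 7.0]
grip_width: 0.577
```

Call:
drive_tool(
  steps=[
    {"dx": 0,"dy": 0,"dz": 0.1,"twist": 0},
    {"dx": 0,"dy": 0,"dz": 0.4,"twist": 0},
    {"dx": 0,"dy": 0,"dz": 0.6,"twist": 0},
    {"dx": 0,"dy": 0,"dz": 0.6,"twist": 0},
    {"dx": 0,"dy": 0,"dz": 0.5,"twist": 0},
    {"dx": 0,"dy": 0,"dz": 0.3,"twist": 0},
    {"dx": 0,"dy": 0,"dz": 0,"twist": 0},
    {"dx": 0,"dy": 0,"dz": 0,"twist": 0},
  ],
)

```text
time_s: 40.6
eef_pos: [381.0, 338.3, 123.2]
eef_rot: [-2.719, 1.569, -2.425]
wrist_force: [-0.1, -0.6, -0.2]
grip_width: 0.577
```

```bash
python3 -c "
from ov import *
s=st(); x,y,z=s['eef_pos'];b=z
ov('o12',[(x,y,26,b),(x,y,26,b+10),(x,y,9,b+10)],(x,y,b),30,('scene',))
ov('o13',[(491.8,182.6,28,42),(491.8,182.6,28,67),(491.8,182.6,20,70)],(491.8,182.6,50),25)"
```

```text
t 40.60 tcp [381.  338.3 123.2] jaw 16.83 tilt [-0.001 -0.001 -1.   ] F [-0.1 -0.6 -0.2] g 0.577 j [ 0.73 -0.02 -0.14  1.45  0.    2.  ]
```

View pics/o12.png

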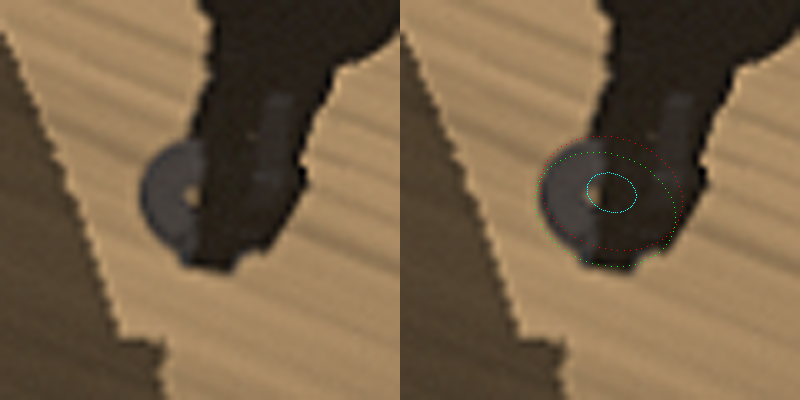

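View pics/o13.png

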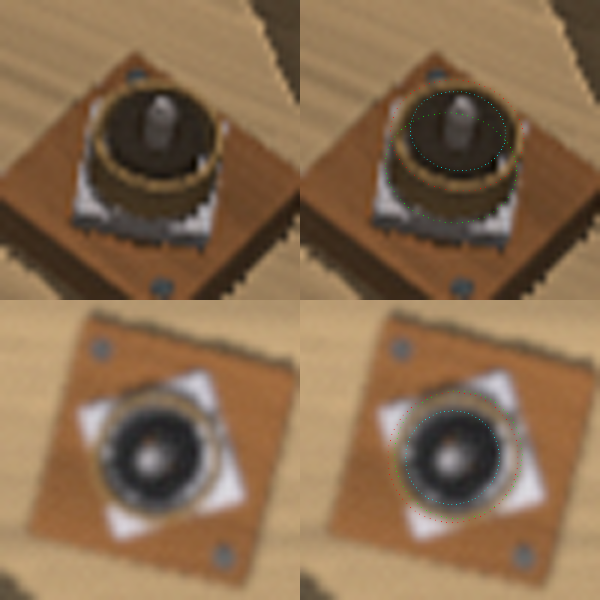

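Call:
drive_tool(
  steps=[
    {"dx": 0.18,"dy": -0.25,"dz": 0,"twist": 0},
    {"dx": 0.36,"dy": -0.5,"dz": 0,"twist": 0},
    {"dx": 0.46,"dy": -0.65,"dz": 0,"twist": 0},
    {"dx": 0.46,"dy": -0.65,"dz": 0,"twist": 0},
    {"dx": 0.36,"dy": -0.5,"dz": 0,"twist": 0},
    {"dx": 0.25,"dy": -0.36,"dz": 0,"twist": 0},
    {"dx": 0.14,"dy": -0.2,"dz": 0,"twist": 0},
    {"dx": 0,"dy": 0,"dz": 0,"twist": 0},
  ],
)

```text
time_s: 41.75
eef_pos: [492.0, 182.4, 124.1]
eef_rot: [-3.071, 1.57, -2.779]
wrist_force: [0.3, -0.1, 0.5]
grip_width: 0.581
```

```bash
python3 -c "
from ov import *
go(491.8,182.6,108);s=r.sense(); x,y,z=s['eef_pos'];b=z
ov('o14',[(x,y,26,b),(x,y,26,b+10),(491.8,182.6,6,84)],(x,y,b-20),30,('scene',))"
```

```text
t 41.75 tcp [492.  182.4 124.1] jaw 16.75 tilt [-0. -0. -1.] F [ 0.3 -0.1  0.5] g 0.581 j [ 0.35  0.01 -0.11  1.45 -0.    1.63]
units [-0.004  0.005 -0.322]
```

View pics/o14.png

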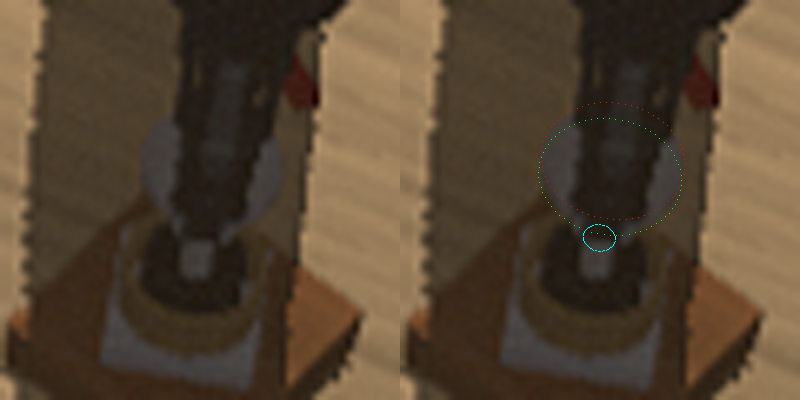

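Call:
drive_tool(
  steps=[
    {"dx": 0,"dy": 0,"dz": -0.15,"twist": 0},
    {"dx": 0,"dy": 0,"dz": -0.2,"twist": 0},
    {"dx": 0,"dy": 0,"dz": -0.2,"twist": 0},
    {"dx": 0,"dy": 0,"dz": -0.15,"twist": 0},
    {"dx": 0,"dy": 0,"dz": -0.1,"twist": 0},
    {"dx": 0,"dy": 0,"dz": 0,"twist": 0},
    {"dx": 0,"dy": 0,"dz": 0,"twist": 0},
    {"dx": 0,"dy": 0,"dz": 0,"twist": 0},
  ],
)

```text
time_s: 42.8
eef_pos: [492.0, 183.1, 84.6]
eef_rot: [0.106, 1.57, 0.4]
wrist_force: [0.4, 0.0, -0.6]
grip_width: 0.575
```

Call:
drive_tool(
  steps=[
    {"dx": 0,"dy": 0,"dz": -0.1,"twist": 0},
    {"dx": 0,"dy": 0,"dz": -0.08,"twist": 0},
    {"dx": 0,"dy": 0,"dz": -0.04,"twist": 0},
    {"dx": 0,"dy": 0,"dz": -0.02,"twist": 0},
    {"dx": 0,"dy": 0,"dz": -0.02,"twist": 0},
    {"dx": 0,"dy": 0,"dz": 0,"twist": 0},
    {"dx": 0,"dy": 0,"dz": 0,"twist": 0},
    {"dx": 0,"dy": 0,"dz": 0,"twist": 0},
  ],
)

```text
time_s: 43.8
eef_pos: [491.8, 183.1, 71.4]
eef_rot: [0.002, 1.571, 0.296]
wrist_force: [-0.6, -0.0, -0.2]
grip_width: 0.576
```

Call:
drive_tool(
  steps=[
    {"dx": 0,"dy": 0,"dz": -0.01,"twist": 0},
    {"dx": 0,"dy": 0,"dz": -0.01,"twist": 0},
    {"dx": 0,"dy": 0,"dz": -0.005,"twist": 0},
    {"dx": 0,"dy": 0,"dz": 0,"twist": 0},
    {"dx": 0,"dy": 0,"dz": 0,"twist": 0},
    {"dx": 0,"dy": 0,"dz": 0,"twist": 0},
    {"dx": 0,"dy": 0,"dz": 0,"twist": 0},
    {"dx": 0,"dy": 0,"dz": 0,"twist": 0},
  ],
)

```text
time_s: 44.8
eef_pos: [491.8, 183.1, 70.1]
eef_rot: [0.198, 1.571, 0.491]
wrist_force: [-0.9, -0.7, 1.9]
grip_width: 0.574
```

Contact is just beginning. Release and lift.

Call:
drive_tool(
  steps=[
    {"dx": 0,"dy": 0,"dz": 0,"twist": 0},
    {"dx": 0,"dy": 0,"dz": 0,"twist": 0},
    {"dx": 0,"dy": 0,"dz": 0,"twist": 0},
    {"dx": 0,"dy": 0,"dz": 0,"twist": 0},
    {"dx": 0,"dy": 0,"dz": 0.3,"twist": 0},
    {"dx": 0,"dy": 0,"dz": 0.6,"twist": 0},
    {"dx": 0,"dy": 0,"dz": 0.6,"twist": 0},
    {"dx": 0,"dy": 0,"dz": 0.2,"twist": 0},
  ],
  grip=0.15,
)

```text
time_s: 45.8
eef_pos: [492.6, 183.4, 157.7]
eef_rot: [0.057, 1.567, 0.351]
wrist_force: [0.1, -1.0, -0.5]
grip_width: 0.852
```

```bash
python3 -c "
from ov import *
go(465.5,12.5,100);
ov('o15',[(491.8,182.6,26,70),(491.8,182.6,26,80),(491.8,182.6,9,80)],(491.8,182.6,60),30,('scene',))"
```

```text
t 45.80 tcp [492.6 183.4 157.7] jaw 16.83 tilt [ 0.003  0.001 -1.   ] F [ 0.1 -1.  -0.5] g 0.852 j [ 0.36  0.01 -0.05  1.51 -0.    1.63]
units [-0.542 -3.418 -1.155]
```

View pics/o15.png

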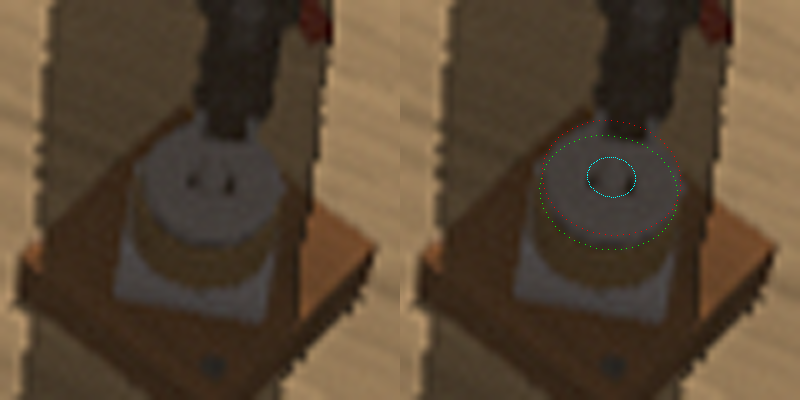

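```bash
python3 -c "
from ov import *
x,y=465.5,12.5
ov('o16',[(x,y,20,0),(x,y,20,18),(x,y,10,34)],(x,y,15),20)"
```

```text
(no output)
```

View pics/o16.png

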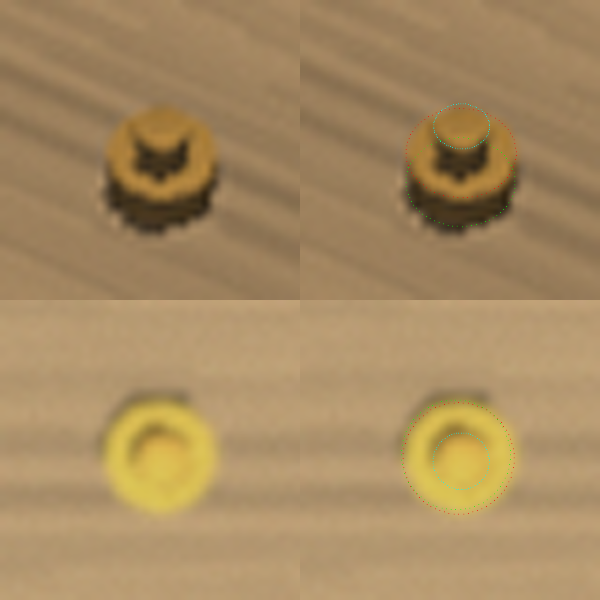

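Call:
drive_tool(
  steps=[
    {"dx": -0.04,"dy": -0.3,"dz": 0,"twist": 0},
    {"dx": -0.1,"dy": -0.6,"dz": 0,"twist": 0},
    {"dx": -0.12,"dy": -0.75,"dz": 0,"twist": 0},
    {"dx": -0.12,"dy": -0.75,"dz": 0,"twist": 0},
    {"dx": -0.1,"dy": -0.6,"dz": -0.4,"twist": 0},
    {"dx": -0.05,"dy": -0.41,"dz": -0.6,"twist": 0},
    {"dx": 0,"dy": 0,"dz": -0.6,"twist": 0},
    {"dx": 0,"dy": 0,"dz": -0.2,"twist": 0},
  ],
  grip=0.48,
)

```text
time_s: 46.95
eef_pos: [463.4, 11.7, 62.6]
eef_rot: [2.904, 1.567, -3.087]
wrist_force: [0.1, 0.3, -0.2]
grip_width: 0.522
```

```bash
python3 -c "
from look import *
go(465.5,12.5,21)"
```

```text
t 46.95 tcp [463.4  11.7  62.6] jaw 16.77 tilt [-0.004 -0.    -1.   ] F [ 0.1  0.3 -0.2] g 0.522 j [ 0.03 -0.11 -0.35  1.34 -0.    1.3 ]
units [ 0.041  0.016 -0.832]
```

Call:
drive_tool(
  steps=[
    {"dx": 0,"dy": 0,"dz": -0.2,"twist": 0},
    {"dx": 0,"dy": 0,"dz": -0.2,"twist": 0},
    {"dx": 0,"dy": 0,"dz": -0.15,"twist": 0},
    {"dx": 0,"dy": 0,"dz": -0.1,"twist": 0},
    {"dx": 0,"dy": 0,"dz": -0.05,"twist": 0},
    {"dx": 0,"dy": 0,"dz": 0,"twist": 0},
    {"dx": 0,"dy": 0,"dz": 0,"twist": 0},
    {"dx": 0,"dy": 0,"dz": 0,"twist": 0},
  ],
)

```text
time_s: 47.95
eef_pos: [465.4, 12.6, 30.3]
eef_rot: [-0.193, 1.57, 0.101]
wrist_force: [-0.8, -0.5, 0.3]
grip_width: 0.521
```

Call:
drive_tool(
  steps=[
    {"dx": 0,"dy": 0,"dz": -0.06,"twist": 0},
    {"dx": 0,"dy": 0,"dz": -0.06,"twist": 0},
    {"dx": 0,"dy": 0,"dz": -0.04,"twist": 0},
    {"dx": 0,"dy": 0,"dz": 0,"twist": 0},
    {"dx": 0,"dy": 0,"dz": 0,"twist": 0},
    {"dx": 0,"dy": 0,"dz": 0,"twist": 0},
    {"dx": 0,"dy": 0,"dz": 0,"twist": 0},
    {"dx": 0,"dy": 0,"dz": 0,"twist": 0},
  ],
)

```text
time_s: 48.95
eef_pos: [465.3, 12.6, 22.1]
eef_rot: [-0.264, 1.571, 0.03]
wrist_force: [-0.4, 0.4, -0.5]
grip_width: 0.517
```

Call:
drive_tool(
  steps=[
    {"dx": 0,"dy": 0,"dz": 0,"twist": 0},
    {"dx": 0,"dy": 0,"dz": 0,"twist": 0},
    {"dx": 0,"dy": 0,"dz": 0,"twist": 0},
    {"dx": 0,"dy": 0,"dz": 0,"twist": 0},
    {"dx": 0,"dy": 0,"dz": 0,"twist": 0},
    {"dx": 0,"dy": 0,"dz": 0,"twist": 0},
    {"dx": 0,"dy": 0,"dz": 0,"twist": 0},
    {"dx": 0,"dy": 0,"dz": 0,"twist": 0},
  ],
  grip=1,
  newtons=40,
)

```text
time_s: 49.95
eef_pos: [465.4, 12.6, 22.2]
eef_rot: [-0.409, 1.57, -0.116]
wrist_force: [-1.2, -0.6, 5.1]
grip_width: 0.209
```

Call:
drive_tool(
  steps=[
    {"dx": 0,"dy": 0,"dz": 0.1,"twist": 0},
    {"dx": 0,"dy": 0,"dz": 0.4,"twist": 0},
    {"dx": 0,"dy": 0,"dz": 0.6,"twist": 0},
    {"dx": 0,"dy": 0,"dz": 0.6,"twist": 0},
    {"dx": 0,"dy": 0,"dz": 0.5,"twist": 0},
    {"dx": 0.04,"dy": 0.25,"dz": 0.2,"twist": 0},
    {"dx": 0.08,"dy": 0.5,"dz": 0,"twist": 0},
    {"dx": 0.1,"dy": 0.65,"dz": 0,"twist": 0},
  ],
)

```text
time_s: 50.95
eef_pos: [476.1, 83.7, 141.3]
eef_rot: [2.867, 1.57, -3.123]
wrist_force: [-0.2, 0.1, -1.4]
grip_width: 0.208
```

Call:
drive_tool(
  steps=[
    {"dx": 0.1,"dy": 0.65,"dz": 0,"twist": 0},
    {"dx": 0.09,"dy": 0.6,"dz": 0,"twist": 0},
    {"dx": 0.07,"dy": 0.45,"dz": 0,"twist": 0},
    {"dx": 0.04,"dy": 0.24,"dz": 0,"twist": 0},
    {"dx": 0.01,"dy": 0.06,"dz": 0,"twist": 0},
    {"dx": 0,"dy": 0,"dz": 0,"twist": 0},
    {"dx": 0,"dy": 0,"dz": 0,"twist": 0},
    {"dx": 0,"dy": 0,"dz": 0,"twist": 0},
  ],
)

```text
time_s: 51.95
eef_pos: [491.8, 182.1, 142.2]
eef_rot: [-0.092, 1.571, 0.201]
wrist_force: [0.4, 0.1, -0.7]
grip_width: 0.209
```

```bash
python3 -c "
from ov import *
go(491.8,182.6,125);s=r.sense(); x,y,z=s['eef_pos'];b=z-22.2
ov('o17',[(x,y,20,b),(x,y,20,b+18),(491.8,182.6,6,84)],(x,y,b-10),30,('scene',))"
```

```text
t 51.95 tcp [491.8 182.1 142.2] jaw 16.78 tilt [ 0.  0. -1.] F [ 0.4  0.1 -0.7] g 0.209 j [ 0.35  0.01 -0.08  1.48 -0.    1.63]
units [-0.001  0.01  -0.343]
```

View pics/o17.png

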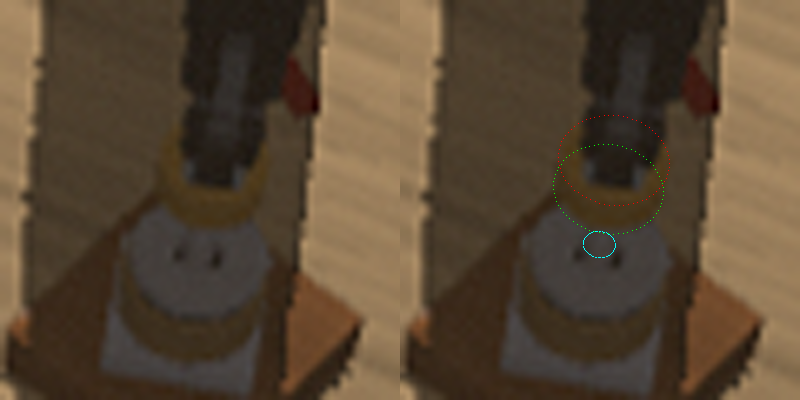

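Call:
drive_tool(
  steps=[
    {"dx": 0,"dy": 0.01,"dz": -0.12,"twist": 0},
    {"dx": 0,"dy": 0,"dz": -0.16,"twist": 0},
    {"dx": 0,"dy": 0,"dz": -0.16,"twist": 0},
    {"dx": 0,"dy": 0,"dz": -0.12,"twist": 0},
    {"dx": 0,"dy": 0,"dz": -0.08,"twist": 0},
    {"dx": 0,"dy": 0,"dz": -0.04,"twist": 0},
    {"dx": 0,"dy": 0,"dz": 0,"twist": 0},
    {"dx": 0,"dy": 0,"dz": 0,"twist": 0},
  ],
)

```text
time_s: 53.0
eef_pos: [491.9, 183.1, 108.3]
eef_rot: [0.054, 1.57, 0.348]
wrist_force: [-0.2, -0.3, -0.8]
grip_width: 0.209
```

Call:
drive_tool(
  steps=[
    {"dx": 0,"dy": 0,"dz": -0.03,"twist": 0},
    {"dx": 0,"dy": 0,"dz": -0.02,"twist": 0},
    {"dx": 0,"dy": 0,"dz": -0.02,"twist": 0},
    {"dx": 0,"dy": 0,"dz": -0.01,"twist": 0},
    {"dx": 0,"dy": 0,"dz": 0,"twist": 0},
    {"dx": 0,"dy": 0,"dz": 0,"twist": 0},
    {"dx": 0,"dy": 0,"dz": 0,"twist": 0},
    {"dx": 0,"dy": 0,"dz": 0,"twist": 0},
  ],
)

```text
time_s: 54.0
eef_pos: [491.8, 183.1, 104.1]
eef_rot: [-0.415, 1.571, -0.121]
wrist_force: [0.5, 0.8, 0.0]
grip_width: 0.211
```

Call:
drive_tool(
  steps=[
    {"dx": 0,"dy": 0,"dz": -0.01,"twist": 0},
    {"dx": 0,"dy": 0,"dz": -0.01,"twist": 0},
    {"dx": 0,"dy": 0,"dz": -0.01,"twist": 0},
    {"dx": 0,"dy": 0,"dz": 0,"twist": 0},
    {"dx": 0,"dy": 0,"dz": 0,"twist": 0},
    {"dx": 0,"dy": 0,"dz": 0,"twist": 0},
    {"dx": 0,"dy": 0,"dz": 0,"twist": 0},
    {"dx": 0,"dy": 0,"dz": 0,"twist": 0},
  ],
)

```text
time_s: 55.0
eef_pos: [491.8, 183.1, 102.5]
eef_rot: [-2.341, 1.571, -2.047]
wrist_force: [0.4, -1.0, -0.9]
grip_width: 0.21
```

Call:
drive_tool(
  steps=[
    {"dx": 0,"dy": 0,"dz": -0.01,"twist": 0},
    {"dx": 0,"dy": 0,"dz": 0,"twist": 0},
    {"dx": 0,"dy": 0,"dz": 0,"twist": 0},
    {"dx": 0,"dy": 0,"dz": 0,"twist": 0},
    {"dx": 0,"dy": 0,"dz": 0,"twist": 0},
    {"dx": 0,"dy": 0,"dz": 0,"twist": 0},
    {"dx": 0,"dy": 0,"dz": 0,"twist": 0},
    {"dx": 0,"dy": 0,"dz": 0,"twist": 0},
  ],
)

```text
time_s: 56.0
eef_pos: [491.8, 183.1, 102.2]
eef_rot: [0.029, 1.571, 0.322]
wrist_force: [-1.9, 0.2, 4.8]
grip_width: 0.21
```

Call:
drive_tool(
  steps=[
    {"dx": 0,"dy": 0,"dz": 0,"twist": 0},
    {"dx": 0,"dy": 0,"dz": 0,"twist": 0},
    {"dx": 0,"dy": 0,"dz": 0,"twist": 0},
    {"dx": 0,"dy": 0,"dz": 0,"twist": 0},
    {"dx": 0,"dy": 0,"dz": 0.3,"twist": 0},
    {"dx": 0,"dy": 0,"dz": 0.6,"twist": 0},
    {"dx": 0,"dy": 0,"dz": 0.8,"twist": 0},
    {"dx": 0,"dy": 0,"dz": 0.3,"twist": 0},
  ],
  grip=0.5,
)

```text
time_s: 57.0
eef_pos: [492.6, 183.4, 205.4]
eef_rot: [0.071, 1.567, 0.364]
wrist_force: [1.0, -0.4, -0.4]
grip_width: 0.502
```

Call:
drive_tool(
  steps=[
    {"dx": -0.3,"dy": -0.5,"dz": 0,"twist": 0},
    {"dx": -0.3,"dy": -0.8,"dz": 0,"twist": 0},
    {"dx": -0.3,"dy": -0.9,"dz": 0,"twist": 0},
    {"dx": -0.3,"dy": -0.9,"dz": 0,"twist": 0},
    {"dx": -0.3,"dy": -0.8,"dz": 0,"twist": 0},
    {"dx": -0.2,"dy": -0.4,"dz": 0,"twist": 0},
    {"dx": 0,"dy": 0,"dz": 0,"twist": 0},
    {"dx": 0,"dy": 0,"dz": 0,"twist": 0},
  ],
)

```text
time_s: 58.0
eef_pos: [407.0, -31.5, 202.0]
eef_rot: [0.654, 1.571, 0.948]
wrist_force: [0.8, -0.7, 0.6]
grip_width: 0.498
```

```bash
python3 -c "
from ov import *
st()
ov('o18',[(491.8,183,20,80),(491.8,183,20,98),(491.8,183,10,114)],(491.8,182.6,60),28)
snap('scene','end_s.png')
"
```

```text
t 58.00 tcp [407.  -31.5 202. ] jaw 16.82 tilt [ 0.  0. -1.] F [ 0.8 -0.7  0.6] g 0.498 j [-0.08 -0.26 -0.2   1.63  0.    1.2 ]
```

View pics/o18.png

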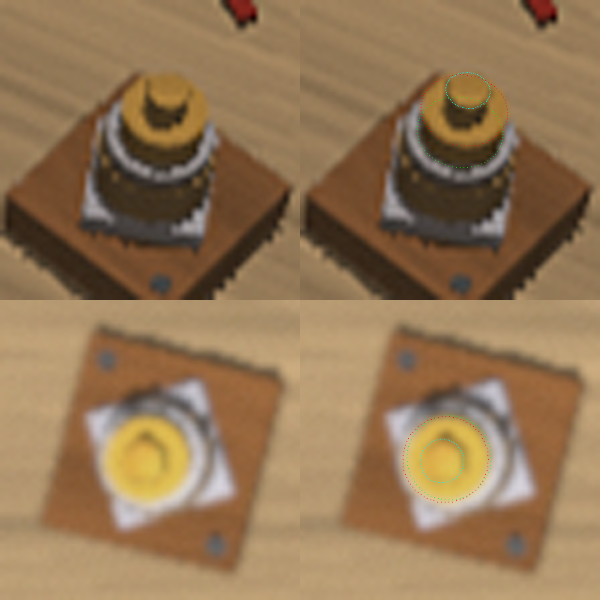

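View pics/end_s.png

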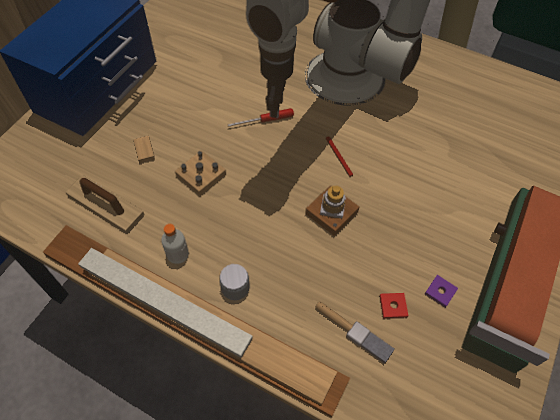

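The stack is complete and level. The knob outline, drawn at its seated height (80–114 mm), matches in both views. The glue bottle and tin stand where they were, and the look-alikes are untouched.

```bash
python3 -c "
from workcell import r
print(r.hand_in())"
```

```text
the job is handed in; nothing more can be done
None
```

The sanding drum is made up on the arbor in the order asked: plate, rubber drum, sleeve, washer, then the brass knob as the cap. I handed it in at about 58 s; the hand-in gives no verdict.

- **Seating:** Each part was lowered to within about 1 mm of its seat, or to light contact, and then released. The washer and knob showed a clear touch, at about 2 N and 5 N. The plate, drum and sleeve gave no clear contact force, so I judged them seated by height and pictures.
- **Last checks:** In both final pictures the knob matches its seated outline (80–114 mm above the bench), so nothing below it is held up. The stack looks level. The glue bottle and tin are upright, the red and purple plates are untouched, and the gripper is well clear.
- **Disagreements:**
  - My first fits of the sleeve and block in the top view, and the first knob fit in the scene view, were off. I corrected them by overlaying the known shapes on both pictures.
  - While I was gripping the sleeve, it was pressed onto the bench with about 21 N for a moment. I eased that before lifting.
  - The washer grip read about 1 mm narrower than expected, but the washer was held level and seated well.

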